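# Wind a shoe tree tight in the bench clamp

## Task

Pick up the loose steel crank, fit it fully home on the square shaft of the shoe-tree clamp, and wind it clockwise by its knob until the shoe tree is squeezed firmly between the jaw's spring pad and the heel stop, with the pad pushed in about 5 mm. Do the tightening with the crank, not by pushing the jaw, pad or tree by hand, then let go and leave the crank seated on the shaft. Leave the brush, tin, applicator and shoehorn where they lie.

Things in the scene. Friction and masses are not known exactly. Their poses are not given: they have to be found in the camera images.
- clamp: Shoe-tree clamp, fixed to the bench: pale wooden board 96 wide, 445 long, 18 thick, with a dark steel gear head (70 x 70, top 93 above the bench) at one end and a wooden heel stop at the other. Origin on the bench, on the vertical axis of the crank shaft; its y axis runs along the board from the gear head to the heel stop, z up. A screw moves a jaw along y towards the shoe tree; nothing on the clamp is higher than 98 except the shaft
- shaft_seat (a point): Foot of the square steel shaft, on its axis, 98 above the bench, on the small round shoulder (diameter 34) on which the crank comes to rest. The shaft stands upright, 16 square, 28 high, of which the top 8 taper to 9 square. x and y axes are square to the shaft's flat sides and turn with it
- shaft (a joint): Turn of the square shaft in rad, 0 to 17.3 (hard stop at each end), growing clockwise as seen from above; starts between 0 and 3. Clockwise drives the jaw towards the shoe tree, 16 mm per turn. At about 13.4 the tree is pushed up against the heel stop and the spring pad begins to give. Stiff: it needs about 0.1 Nm and stays where it is left
- jaw: The clamp's sliding steel jaw, 74 wide, 22 thick, 55 high, carrying the sprung pad (60 x 45, rubber face) in front; moved by the screw only. Origin at the middle of its underside, 20 above the bench
- pad (a joint): How far the sprung pad on the jaw is pushed in, in m: 0 when free, 0.010 with the shaft at its far stop; spring 1.8 N per mm. Pushed in means that the tree is squeezed between pad and heel stop
- crank_socket (a point): Middle of the mouth of the crank's square socket, in the underside of its hub: 18 square, 30 deep, so 1 mm clearance each side of the shaft and it fits in any of four quarter turns. Fully home, this point is on the foot of the shaft. The loose crank (0.26 kg, steel) starts lying flat on the bench, socket down. x axis: from the hub along the arm to the knob; z up out of the hub; sides of the socket and hub are parallel to x and y
- crank_hub (a point): Grasp point on the crank hub, on the socket's axis, 22 above its underside. The hub is a steel block 30 x 30, 40 high. The arm, 18 wide and 8 thick, leaves it along x at the very bottom and is 84 long from the hub's axis
- crank_knob (a point): Middle of the crank's wooden knob, 65 along x from the hub's axis and 36 above the crank's underside. Upright round knob, diameter 23, from 10 to 58 above the underside; it spins freely on its pin
- tree: Wooden shoe tree loosely lying in the clamp, 230 long, 70 wide, 60 high, 0.28 kg: rounded toe towards the jaw, heel towards the heel stop, up to 12 mm of play before it. Origin half-way along, on its underside (18 above the bench); y axis from toe to heel
- clamp_nest (a point): Where the shoe tree's origin is when the tree is against the heel stop: 236 along y from the shaft axis, 18 above the bench, fixed to the clamp
- brush: compact stiff-bristle brush, 120 x 45 x 42, bristles down; origin at the middle of its underside. Bystander, may lie near the crank
- tin: round metal polish tin, diameter 87, height 27; origin at the middle of its underside. Bystander
- applicator: hard plastic applicator, 74 x 44 x 38; origin at the middle of its underside. Bystander
- shoehorn: flat steel shoehorn, about 185 long, 35 wide, 6 thick; origin at the middle of its underside. Bystander
Things that resemble listed ones, but are neither listed nor needed, are in the scene too. What is shaped like the part that bears crank_socket but pink is not meant. What is shaped like the tree but blue is not meant.

How it is judged (in metres and radians):
On the way, in this order (a step that is already met when the one before it is completed fails the run):
1. the crank is fully home on the square shaft (distance between crank_socket and shaft_seat below 0.005 m and angle between crank_socket's own z axis and vertical below 0.12 rad), for 0.1 s.
2. the crank, still home, has been wound until the spring pad squeezes the tree against the heel stop (all of step 1 and value of joint pad above 0.0025 m and distance between tree and clamp_nest below 0.012 m), for 0.1 s.
At the end, for the whole second after the job is handed in: The crank is seated on the shaft (socket mouth within 5 mm of the shaft's foot, tilted less than 0.12 rad); the shaft is still; the spring pad is pushed in at least 2.5 mm; the shoe tree rests in the clamp with its middle within 12 mm of its snug place (all of step 2 and velocity of joint shaft between -0.1 and 0.1 rad/s and linear speed of tree below 0.02 m/s); the robot touches nothing.
It fails at once if the jaw or its pad is pushed by the fingers (contact force between the fingers and jaw above 4 N).
It fails at once if the shoe tree is pushed by the fingers (contact force between the fingers and tree above 4 N).
It fails at once if the brush, tin, applicator or shoehorn is moved more than 30 mm (distance of any of brush, tin, applicator, shoehorn from where it was at the start of the episode above 0.03 m).
It also fails if it takes over 72 s, if anything falls off the work surface, if the arm or the gripper's body presses on something with over 40 N, if the wrist force passes 120 N, or if a joint passes its speed limit or range.

## Robot

A 6-joint arm with a two-finger parallel gripper is mounted at the origin on the work surface. World frame = base frame: x ahead of the robot, y to its left, z up, the work surface at z = 0. Lengths are in mm, angles in rad, forces in N, time in s.
With the tool pointing down it reaches from about 300 to 875 mm from the base axis. Payload 6.4 kg.
Tool frame: the origin (TCP) lies midway between the tips of the shut fingers; the grasp point (between the pads) lies 19 mm behind it (robot.hold_point_z is the distance from the TCP to the grasp point, in mm); z points along the fingers, x is the direction in which the jaws open and shut, and the axes are right-handed (so a half turn about z gives the same grasp; the last joint's range is limited). The gripper opens to 85 mm and grips with 20 to 120 N. Pads are 22 mm wide; open, the fingers measure 114 mm over their backs; the gripper's body (76 mm by 85 mm) begins 54 mm behind the grasp point. The pads swing forward as they close: fully open they stand 13 mm farther back than shut.
Start: joints at [-1.322, 0.181, 1.607, -0, 1.354, -0.206], TCP at [252.605, -516.558, 231.288] pointing down, gripper open.
Joint ranges: [-2.99, 2.99], [-0.89, 2.07], [0.3, 2.58], [-1.14, 4.28], [0, 2.63], [-3.12, 3.12]. Speed limits (rad/s): [2.57, 2.57, 3.01, 3.14, 3.14, 3.14].

## Interface

Orientations are given as a 3x3 rotation matrix whose columns are the frame's x, y, z axes.
In Python, from workcell import robot gives the robot as it stands. The module is installed in compiled form; this text tells all that it offers.
- The arm moves only by the tool send_rows, never from a script. Its argument "series" is text: rows parted by semicolons, each of 5 numbers parted by spaces: the closure in counts, from 0 (fully open) to 255 (shut), then the shift along the tool's x, y, z each as a share of 10 cm, from -1 to 1, then the turn about the tool's z as a share of 60 degrees, from -1 to 1. A call has 1 to 10 rows; each row shifts and turns the pose as measured when the row begins, along the tool's axes as they then stand; what a row does not reach is not made up. A row lasts 1/10 s, in which the tool goes at most 50 mm and 8.59 degrees, less where a joint would pass 70% of its speed; a pose out of reach is approached as far as the arm can. A call with a number of a shift or a turn outside -1 to 1 is refused whole. A call with a gripper value outside its range is refused whole. The fingers move at their own pace and stop on an object; "grip_force" is the grip in N (left out, the last holds). Time passes only in rows, so rows that do not move let the fingers close. It gives the time, the measured TCP pose, the force and the opening at its end, in the units of the state.
- robot.get_state(): the state, without advancing time (a new reading comes with each control period).
- robot.camera(name): name is "scene" or "side" or "wrist"; returns a dict with "color" (420x560x3 uint8, red, green, blue), "range_z" (420x560 float32, mm along the optical axis (not along the pixel's ray), 0 where there is no reading), "K" (3x3 intrinsics, pixels), "distortion" ([k1, k2, p1, p2, k3] as OpenCV has them; the pictures are not rectified), "extrinsics" (4x4, takes a point from camera to world coordinates). Camera axes: x right, y down, z forward; pixel columns grow to the right and rows downward; lengths in mm; the calibration is good to about 2 mm. A picture is of the moment at which its call begins.
- robot.hand_in(): hands the job in, once; it reports no verdict.
The state is a dict: "time_s": time; "qpos": joint angles; "joint_vel": joint speeds; "joint_efforts": joint torques, N m; "tcp_pos": TCP position; "ee_rot": TCP orientation; "force": force on the tool from outside, world axes, zero at the start; "wrist_torque": the same for the moment, N m; "grip_width": finger opening in mm.
Only numpy, scipy, OpenCV 4.12 (cv2) and the standard library are available. Lean on these libraries where they do the work, as an engineer would, in place of code of your own. Each camera call takes 0.05 s, during which the arm holds its last target.

## Working session

There is one attempt and no reset: what is moved stays moved. The work goes in short steps, Python scripts to look and compute and a tool call to move; the robot and the scene stay as the last step left them, time stands still between calls to the robot, and variables do not carry over. Pictures are saved under pics/ and viewed, and the job is handed in when it is done.

Besides the shell and the picture viewer there is one more tool, called after "Call:" as name(argument=value, ...) on one line, values as JSON. send_rows: Moves the arm, as the interface text tells. Shift numbers are shares of 10 cm and turn numbers shares of 60 degrees, none past 1 either way. Its arguments: {"type":"object","properties":{"series":{"type":"string"},"grip_force":{"type":"number"}},"required":["series"]}

```bash
mkdir -p pics; cat > h.py <<'E'
import numpy as np, cv2
from workcell import robot
np.set_printoptions(precision=3,suppress=True)
def snap(n,tag):
    c=robot.camera(n); cv2.imwrite(f'pics/{tag}.png',c['color'][:,:,::-1]); np.savez(f'{tag}.npz',**c); return c
def ld(tag): return np.load(f'{tag}.npz')
def ray(c,uv):
    p=cv2.undistortPoints(np.array([[uv]],float),c['K'],np.array(c['distortion'],float))[0,0]
    T=c['extrinsics']; d=T[:3,:3]@np.array([p[0],p[1],1]); return T[:3,3],d
def onz(c,uv,z):
    o,d=ray(c,uv); return o+d*(z-o[2])/d[2]
def cloud(c):
    h,w=c['range_z'].shape
    uv=np.stack(np.meshgrid(np.arange(w),np.arange(h)),-1).reshape(-1,1,2).astype(float)
    p=cv2.undistortPoints(uv,c['K'],np.array(c['distortion'],float)).reshape(h,w,2)
    z=c['range_z'][...,None]; P=np.concatenate([p*z,z],-1)
    T=c['extrinsics']; return P@T[:3,:3].T+T[:3,3]
def proj(c,P):
    T=np.linalg.inv(c['extrinsics']); q=T[:3,:3]@np.array(P,float)+T[:3,3]
    return cv2.projectPoints(q.reshape(1,1,3),np.zeros(3),np.zeros(3),c['K'],np.array(c['distortion'],float))[0].ravel()
def st():
    s=robot.get_state(); print(round(s['time_s'],2),s['tcp_pos'],s['force'],s['wrist_torque'],s['grip_width']); print(np.array(s['ee_rot'])); return s
E
python3 - <<'E'
from h import *
for n in('scene','side','wrist'):
    c=snap(n,n+'0'); print(n,c['K'][0,0],c['distortion'],c['extrinsics'])
st()
E
```

```text
scene 381.10949736001857 [-0.09  0.    0.    0.    0.  ] [[   0.433    0.775   -0.46   999.117]
 [   0.901   -0.371    0.222 -183.426]
 [   0.002   -0.511   -0.86   962.575]
 [   0.       0.       0.       1.   ]]
side 409.30660374529765 [-0.1  0.   0.   0.   0. ] [[  -0.855   -0.395    0.335   73.238]
 [  -0.518    0.656   -0.549  778.038]
 [  -0.003   -0.643   -0.766 1136.128]
 [   0.       0.       0.       1.   ]]
wrist 361.66686316230437 [0.024 0.    0.    0.    0.   ] [[   0.439   -0.858   -0.265  320.495]
 [  -0.898   -0.42    -0.127 -482.801]
 [  -0.002    0.294   -0.956  372.705]
 [   0.       0.       0.       1.   ]]
0.15 [ 252.492 -516.133  230.574] [ 0.519 -0.181 -0.183] [-0.058  0.015 -0.053] 85.55741537767958
[[ 0.439 -0.898 -0.   ]
 [-0.898 -0.439  0.001]
 [-0.001 -0.    -1.   ]]
```

View pics/scene0.png

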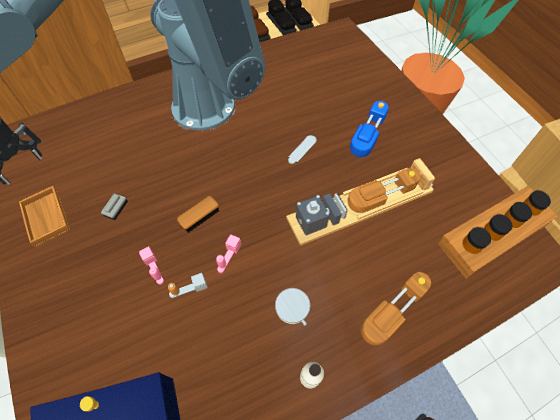

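View pics/side0.png

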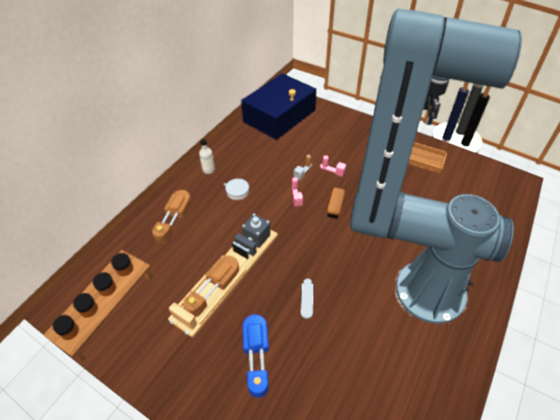

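View pics/wrist0.png

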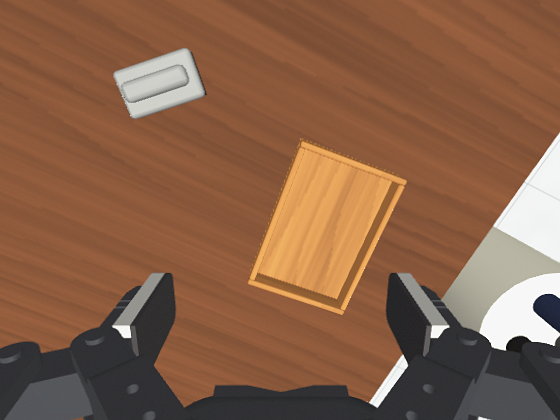

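Scene view: the candidates for the crank are pink at (150,265), pink at (230,252), and grey steel with a wooden knob (hub about (198,283), knob about (173,290)). I choose the grey one. The clamp with the orange tree in it has its gear head at (314,210); the blue tree at (368,130) and the loose orange tree at (398,310) are not meant. Next is a close crop and measurements.

```bash
python3 - <<'E'
from h import *
for t,(x0,y0,w,h),n in(('scene0',(130,225,120,85),'cr1'),('scene0',(275,155,165,95),'cl1'),('side0',(280,140,80,80),'cr2'),('side0',(225,205,60,60),'cl2')):
    c=ld(t); im=c['color'][y0:y0+h,x0:x0+w,::-1]; s=min(800//w,600//h)
    cv2.imwrite(f'pics/{n}.png',cv2.resize(im,None,fx=s,fy=s,interpolation=cv2.INTER_NEAREST))
c=ld('scene0');P=cloud(c)
for v in range(272,300,2):
    print(v,' '.join(f"{P[v,u][2]:.0f}" for u in range(164,212,2)))
print(P[283,198],P[290,173])
print('head')
for v in range(194,226,2):
    print(v,' '.join(f"{P[v,u][2]:.0f}" for u in range(294,336,2)))
E
```

```text
272 -1 0 -2 -2 -2 -1 -0 -3 1 -1 -1 1 2 0 -0 3 0 4 -1 0 -1 -3 -0 1
274 -0 -1 -0 -0 1 -3 -1 -3 -2 -2 1 0 -3 -1 -2 0 42 41 39 37 0 -1 -3 -1
276 0 -2 -2 -0 -2 -0 -2 -0 2 -1 -1 -1 2 0 39 39 39 40 37 41 2 0 2 -2
278 -3 -2 1 -1 1 1 0 -0 -1 -3 1 2 3 -0 38 40 39 40 43 39 18 2 -0 1
280 -2 0 -2 4 963 -4 -1 1 0 1 -0 -2 0 -2 42 40 39 37 44 42 37 1 1 -1
282 1 -3 1 -0 2 -2 3 1 -3 1 -2 1 2 -1 38 38 41 40 40 38 38 -0 -0 -3
284 -1 -3 -1 57 61 55 -2 2 -3 2 -0 1 -1 7 9 37 42 35 37 33 26 11 2 0
286 1 -1 58 58 62 59 54 -2 2 -0 6 7 9 7 8 36 32 32 24 22 13 11 -0 1
288 -2 -2 57 55 57 54 50 33 8 8 8 7 8 9 10 8 19 17 13 8 3 1 0 -0
290 1 -0 -3 55 52 51 44 30 8 7 6 5 6 6 2 -1 7 6 0 0 -1 1 1 1
292 0 -2 3 35 40 43 35 22 8 10 7 5 1 -4 2 2 -2 -1 2 -1 -2 1 -4 -2
294 -2 1 -1 6 24 27 22 10 4 2 -4 0 -4 -1 -1 -2 -1 -1 1 -2 -2 -2 2 -1
296 0 -1 -0 11 11 10 3 0 -2 3 0 -1 -2 3 -0 -2 -1 -2 -6 -2 0 1 1 -2
298 -2 -3 -2 -2 -0 -3 0 -0 -2 -4 -2 2 0 1 2 0 -2 -2 -0 -1 -1 0 1 2
[ 623.396 -228.644   41.093] [ 617.839 -291.128   50.393]
head
194 0 0 0 963 1 0 -4 1 2 -4 -1 1 -3 -3 -1 -2 1 71 74 -2 -3
196 -3 -2 -1 -1 -1 -5 -0 0 -3 -2 -1 
[... 274 characters left out ...]
 92 93 92 59 75 77 75 76
206 -5 2 92 93 91 92 93 96 99 121 119 118 96 92 94 93 52 65 72 73 72
208 0 -1 87 92 94 90 93 98 97 106 109 104 101 93 95 90 92 57 71 73 76
210 -4 61 80 91 95 93 95 97 101 97 97 95 97 92 94 90 92 54 64 76 74
212 -4 49 65 86 91 92 91 93 98 98 99 95 92 90 88 92 90 94 53 69 75
214 17 43 60 79 88 94 92 92 90 95 91 92 91 92 94 91 91 95 46 61 75
216 17 35 53 68 85 89 92 93 90 91 91 92 92 90 93 94 90 85 40 51 66
218 16 15 43 60 78 89 91 93 91 93 91 93 93 92 90 86 81 79 31 45 58
220 17 19 29 54 70 87 93 95 94 93 90 89 86 83 79 73 68 63 23 37 53
222 15 19 19 41 59 75 89 89 90 89 86 82 75 71 68 65 54 51 20 29 41
224 15 15 18 34 48 64 81 88 86 81 74 69 65 59 52 51 44 19 18 18 27
```

View pics/cr1.png

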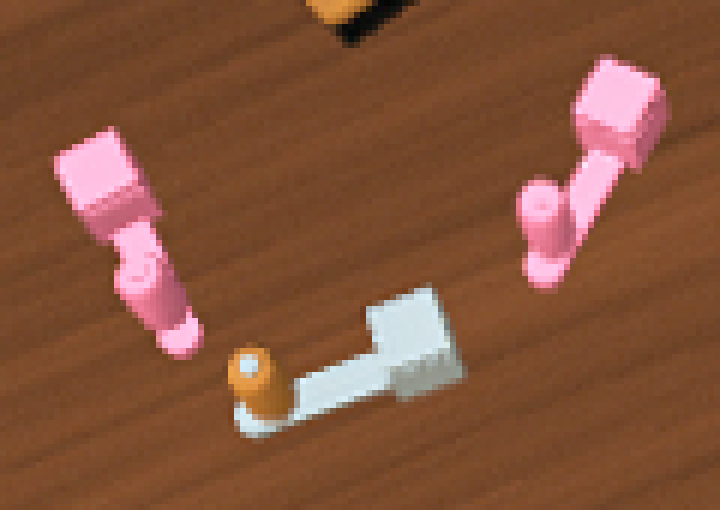

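View pics/cl1.png

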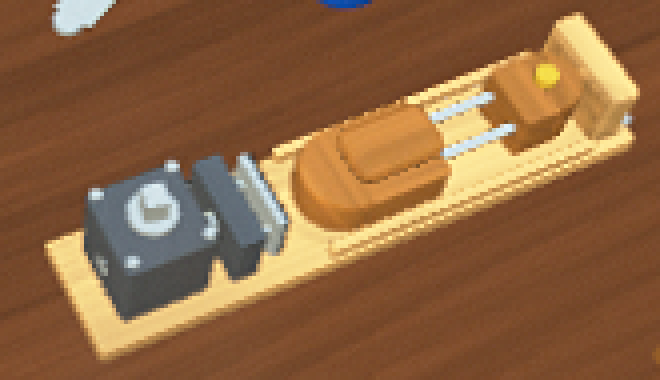

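The crop confirms the grey crank with the wooden knob.

```bash
python3 - <<'E'
from h import *
for t in('scene0','side0'):
    c=ld(t);P=cloud(c);col=c['color'].astype(int); hsv=cv2.cvtColor(c['color'],cv2.COLOR_RGB2HSV)
    X,Y,Z=P[...,0],P[...,1],P[...,2]
    near=(abs(X-620)<90)&(abs(Y+250)<90)
    m=near&(Z>33)&(Z<48)&(hsv[...,1]<60)
    print(t,'hubtop',m.sum(),P[m].mean(0)[:3], cv2.minAreaRect(P[m][:,:2].astype(np.float32)))
    v,u=np.nonzero(m); print(' uv',u.mean(),v.mean(), onz(c,(u.mean(),v.mean()),40))
    k=near&(Z>54)&(hsv[...,1]>110)&(Z<70); k2=near&(Z>50)&(Z<70)&(hsv[...,1]<60)
    for kk in(k,k2):
        if kk.sum(): v,u=np.nonzero(kk); print(' knob',kk.sum(),u.mean(),v.mean(),onz(c,(u.mean(),v.mean()),58))
    a=near&(Z>4)&(Z<12)&(hsv[...,1]<60)
    if a.sum()>5:
        q=P[a][:,:2]; print(' arm',a.sum(),q.mean(0),cv2.fitLine(q.astype(np.float32),cv2.DIST_L2,0,.01,.01).ravel())
    s=(Z>103)&(Z<140)&(abs(X-590)<250)&(abs(Y-0)<250)&(hsv[...,1]<80)
    print(' shaft',s.sum(),np.median(P[s],0) if s.sum() else'')
    s=s&(Z>119)
    if s.sum(): v,u=np.nonzero(s);print('  top',u.mean(),v.mean(),onz(c,(u.mean(),v.mean()),124))
    h=(Z>88)&(Z<97)&(abs(X-500)<300)&(abs(Y-50)<300)&(hsv[...,1]<80)
    if h.sum(): print(' head',h.sum(),cv2.minAreaRect(P[h][:,:2].astype(np.float32)))
    b=(Z>12)&(Z<24)&(hsv[...,1]>40)&(abs(X-550)<300)&(Y>-80)&(Y<450)&(hsv[...,2]>180)
    if b.sum(): print(' board',b.sum(),cv2.minAreaRect(P[b][:,:2].astype(np.float32)))
    pk=(hsv[...,0]>150)&(hsv[...,0]<178)&(hsv[...,1]>40)&(Z>4)&(Z<70)
    n,l,stt,ce=cv2.connectedComponentsWithStats(pk.astype(np.uint8))
    for i in range(1,n):
        if stt[i,4]>30: print(' pink',cv2.minAreaRect(P[l==i][:,:2].astype(np.float32)))
E
```

```text
scene0 hubtop 138 [ 613.484 -227.005   39.515] ((611.6282958984375, -256.5157775878906), (89.76067352294922, 30.47691535949707), 87.70268249511719)
 uv 197.3985507246377 279.57971014492756 [ 613.715 -226.996   40.   ]
 knob 50 169.62 284.62 [ 604.182 -293.605   58.   ]
 knob 17 168.35294117647058 276.05882352941177 [ 581.299 -289.622   58.   ]
 arm 142 [ 609.829 -261.467] [   0.126    0.992  609.829 -261.467]
 shaft 58 [585.122 115.328 117.968]
  top 313.96153846153845 203.03846153846155 [583.069 117.232 124.   ]
 head 469 ((582.28857421875, 117.48861694335938), (68.60029602050781, 69.80265808105469), 88.94730377197266)
 board 1200 ((524.5760498046875, 258.5797424316406), (388.05743408203125, 224.9243621826172), 88.66022491455078)
 pink ((572.1045532226562, -130.7621612548828), (30.06142234802246, 100.43586730957031), 39.568939208984375)
 pink ((517.8035888671875, -324.8682861328125), (100.14747619628906, 29.72321319580078), 4.556610107421875)
side0 hubtop 53 [ 612.041 -223.737   40.045] ((612.0465698242188, -225.24057006835938), (29.539207458496094, 31.299318313598633), 80.04843139648438)
 uv 298.60377358490564 169.56603773584905 [ 612.049 -223.751   40.   ]
 knob 13 311.7692307692308 157.07692307692307 [ 593.952 -294.394   58.   ]
 knob 8 317.375 159.125 [ 569.763 -295.331   58.   ]
 arm 48 [ 598.571 -263.095] [   0.439    0.898  598.571 -263.095]
 shaft 43 [577.783 121.256 118.185]
  top 254.57142857142858 218.42857142857142 [580.197 119.684 124.   ]
 head 255 ((579.39111328125, 118.25086975097656), (71.68025970458984, 70.80609893798828), 85.88623046875)
 board 851 ((585.7960205078125, 257.3251647949219), (386.9482727050781, 98.35360717773438), 88.10720825195312)
 pink ((517.5081787109375, -336.3544006347656), (98.55838775634766, 54.54788589477539), 1.3897100687026978)
 pink ((577.3775024414062, -151.09808349609375), (36.83763122558594, 147.58596801757812), 34.13312530517578)
```

```bash
cat >> h.py <<'E'
def plan(tgt,yaw,n,clos,prnt=True):
    "straight move to tgt(mm), tool-x yaw(deg, None keep); prints rows in tool units"
    s=robot.get_state(); R=np.array(s['ee_rot']); p=np.array(s['tcp_pos'])
    y0=np.degrees(np.arctan2(R[1,0],R[0,0])); y1=y0 if yaw is None else yaw
    d=(y1-y0+180)%360-180; print('dist',np.linalg.norm(np.array(tgt)-p),'yaw0',y0,'turn',d,'per row',np.linalg.norm(np.array(tgt)-p)/n,d/n)
    st_=(np.array(tgt)-p)/n; out=[]
    for i in range(n):
        a=np.radians(y0+d*i/n); Ri=np.array([[np.cos(a),np.sin(a),0],[np.sin(a),-np.cos(a),0],[0,0,-1]])
        t=Ri.T@st_/100; out.append(f"{clos} {t[0]:.3f} {t[1]:.3f} {t[2]:.3f} {-d/n/60:.3f}")
    print('; '.join(out))
E
python3 - <<'E'
from h import *
c=ld('scene0'); print(onz(c,(221,271),4))
plan((613,-226,200),-7.5,10,0)
E
```

```text
[ 602.96  -163.296    4.   ]
dist 463.7651107350309 yaw0 -63.943639627336836 turn 56.443639627336836 per row 46.37651107350309 5.644363962733683
0 -0.102 -0.451 0.031 -0.094; 0 -0.057 -0.459 0.031 -0.094; 0 -0.012 -0.463 0.031 -0.094; 0 0.034 -0.462 0.031 -0.094; 0 0.079 -0.456 0.031 -0.094; 0 0.123 -0.446 0.031 -0.094; 0 0.167 -0.432 0.031 -0.094; 0 0.208 -0.413 0.031 -0.094; 0 0.248 -0.391 0.031 -0.094; 0 0.285 -0.365 0.031 -0.094
```

Call:
send_rows(series="0 -0.10 -0.45 0.03 -0.094; 0 -0.06 -0.46 0.03 -0.094; 0 -0.01 -0.46 0.03 -0.094; 0 0.03 -0.46 0.03 -0.094; 0 0.08 -0.456 0.03 -0.094; 0 0.12 -0.446 0.03 -0.094; 0 0.17 -0.43 0.03 -0.094; 0 0.21 -0.41 0.03 -0.094; 0 0.25 -0.39 0.03 -0.094; 0 0.285 -0.365 0.03 -0.094", grip_force=60)

```text
time_s: 1.15
tcp_pos: [616.6, -215.9, 196.7]
ee_rot: [[0.994, -0.105, -0.003], [-0.105, -0.994, 0.001], [-0.004, -0.001, -1.0]]
force: [0.6, -0.6, 0.1]
grip_width: 85.7
```

```bash
python3 - <<'E'
from h import *
st(); plan((613,-226,200),-7.5,4,0)
E
```

```text
1.15 [ 616.559 -215.926  196.668] [ 0.629 -0.617  0.065] [-0.07  -0.003  0.019] 85.66263468311169
[[ 0.994 -0.105 -0.003]
 [-0.105 -0.994  0.001]
 [-0.004 -0.001 -1.   ]]
dist 11.192108704158917 yaw0 -6.030348465236408 turn -1.4696515347635852 per row 2.7980271760397293 -0.3674128836908963
0 -0.006 0.026 -0.008 0.006; 0 -0.006 0.026 -0.008 0.006; 0 -0.006 0.026 -0.008 0.006; 0 -0.006 0.026 -0.008 0.006
```

Tracks well. Wrist picture for the precise crank pose.

```bash
python3 - <<'E'
from h import *
c=snap('wrist','w1')
P=cloud(c); hsv=cv2.cvtColor(c['color'],cv2.COLOR_RGB2HSV); Z=P[...,2]
near=(abs(P[...,0]-613)<60)&(abs(P[...,1]+245)<80)
m=near&(Z>35)&(Z<45)&(hsv[...,1]<60)
print(m.sum(),P[m].mean(0),cv2.minAreaRect(P[m][:,:2].astype(np.float32)))
k=near&(Z>54)&(Z<62); print(k.sum(),P[k].mean(0) if k.sum() else '')
a=near&(Z>5)&(Z<11)&(hsv[...,1]<60);print(a.sum(),P[a].mean(0))
# contour of hub top
cs,_=cv2.findContours(m.astype(np.uint8),cv2.RETR_EXTERNAL,cv2.CHAIN_APPROX_NONE)
cc=max(cs,key=cv2.contourArea); q=np.array([onz(c,x,40)[:2] for x in cc[:,0]],np.float32); print(cv2.minAreaRect(q))
E
```

```text
1154 [ 611.927 -224.74    39.512] ((611.57861328125, -225.26513671875), (30.131046295166016, 29.44809913635254), 84.48832702636719)
478 [ 599.3   -293.412   57.347]
815 [ 600.775 -264.063    7.599]
((611.7244873046875, -224.5106964111328), (30.330955505371094, 29.18905258178711), 84.55530548095703)
```

View pics/w1.png

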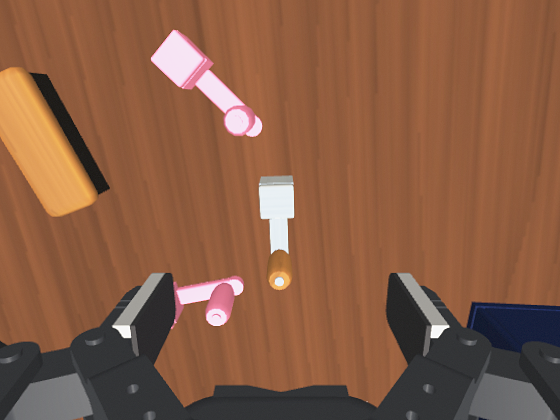

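Hub top is at (277,197), a 30 mm square at height 40, centre (612,-225). The arm points towards the fingers, with the knob at (281,270). Dimensions agree, so I go down.

```bash
python3 - <<'E'
from h import *
plan((612,-225,4),-6.5,8,0)
E
```

```text
dist 192.7054191376352 yaw0 -5.480972412721524 turn -1.0190275872784866 per row 24.0881773922044 -0.12737844840981083
0 -0.009 0.020 0.240 0.002; 0 -0.009 0.020 0.240 0.002; 0 -0.009 0.020 0.240 0.002; 0 -0.009 0.020 0.240 0.002; 0 -0.009 0.020 0.240 0.002; 0 -0.009 0.020 0.240 0.002; 0 -0.009 0.020 0.240 0.002; 0 -0.009 0.020 0.240 0.002
```

Call:
send_rows(series="0 -0.02 0.04 0.3 0.004; 0 -0.02 0.04 0.3 0.004; 0 -0.01 0.04 0.3 0.004; 0 -0.01 0.04 0.3 0.004; 0 0 0 0.2 0; 0 0 0 0 0")

```text
time_s: 1.8
tcp_pos: [615.8, -219.8, 49.5]
ee_rot: [[0.995, -0.104, -0.001], [-0.104, -0.995, 0.006], [-0.002, -0.006, -1.0]]
force: [-0.8, 0.1, 0.4]
grip_width: 85.3
```

```bash
python3 - <<'E'
from h import *
st(); plan((612,-225,4),-6.5,4,0)
E
```

```text
1.8 [ 615.768 -219.774   49.509] [-0.778  0.054  0.38 ] [0.013 0.019 0.013] 85.26993842717984
[[ 0.995 -0.104 -0.001]
 [-0.104 -0.995  0.006]
 [-0.002 -0.006 -1.   ]]
dist 45.96256746888799 yaw0 -5.948561203779051 turn -0.5514387962209355 per row 11.490641867221997 -0.13785969905523388
0 -0.008 0.014 0.114 0.002; 0 -0.008 0.014 0.114 0.002; 0 -0.008 0.014 0.114 0.002; 0 -0.008 0.014 0.114 0.002
```

Call:
send_rows(series="0 -0.02 0.03 0.11 0; 0 -0.015 0.02 0.11 0; 0 -0.01 0.01 0.12 0; 0 0 0 0.11 0; 0 0 0 0 0")

```text
time_s: 2.3
tcp_pos: [611.7, -226.7, 3.9]
ee_rot: [[0.995, -0.104, 0.002], [-0.104, -0.995, 0.004], [0.002, -0.004, -1.0]]
force: [-0.0, 0.1, -0.1]
grip_width: 85.0
```

```bash
python3 - <<'E'
from h import *
st(); plan((612,-225,4),-6.5,1,0)
E
```

```text
2.3 [ 611.731 -226.697    3.902] [-0.004  0.102 -0.067] [-0.02   0.025 -0.048] 85.04315249918126
[[ 0.995 -0.104  0.002]
 [-0.104 -0.995  0.004]
 [ 0.002 -0.004 -1.   ]]
dist 1.720876938672044 yaw0 -5.961653944741571 turn -0.5383460552584154 per row 1.720876938672044 -0.5383460552584154
0 0.001 -0.017 -0.001 0.009
```

Close, then lift slightly.

Call:
send_rows(series="255 0 -0.015 0 0; 255 0 0 0 0; 255 0 0 0 0; 255 0 0 0 0; 255 0 0 0 0; 255 0 0 0 0; 255 0 0 0 0; 255 0 0 0 0", grip_force=90)

```text
time_s: 3.1
tcp_pos: [613.0, -225.2, 5.6]
ee_rot: [[0.995, -0.103, 0.004], [-0.103, -0.995, 0.003], [0.004, -0.003, -1.0]]
force: [-0.1, 1.0, -0.4]
grip_width: 28.6
```

Call:
send_rows(series="255 0 0 -0.2 0; 255 0 0 -0.4 0; 255 0 0 -0.4 0; 255 0 0 -0.4 0; 255 0 0 -0.3 0; 255 0 0 0 0; 255 0 0 0 0")

```text
time_s: 3.8
tcp_pos: [609.4, -224.3, 176.7]
ee_rot: [[0.995, -0.104, -0.004], [-0.104, -0.995, 0.007], [-0.005, -0.007, -1.0]]
force: [-0.3, 0.1, -3.4]
grip_width: 28.9
```

```bash
python3 - <<'E'
from h import *
st(); snap('wrist','w2'); snap('side','s2')
E
```

```text
3.8 [ 609.437 -224.278  176.683] [-0.254  0.058 -3.402] [0.074 0.03  0.044] 28.902326317975074
[[ 0.995 -0.104 -0.004]
 [-0.104 -0.995  0.007]
 [-0.005 -0.007 -1.   ]]
```

View pics/w2.png

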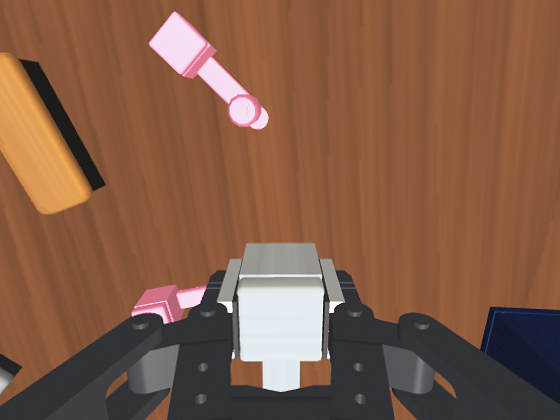

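View pics/s2.png

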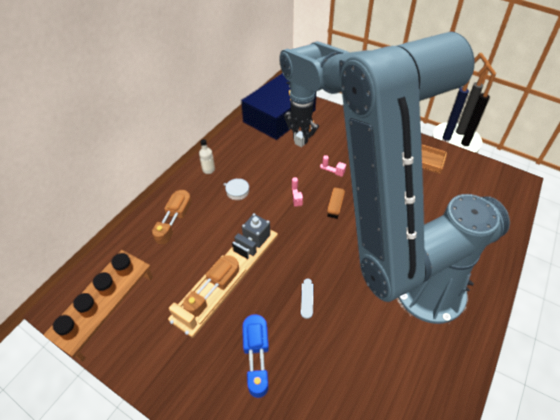

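The crank is held squarely by its hub (wrist view: hub at (280,320), arm toward the bottom). Now to a viewpoint beside the shaft.

```bash
python3 - <<'E'
from h import *
plan((583,48,245),None,7,255)
E
```

```text
dist 281.99887636792477 yaw0 -5.960521497835248 turn 0.0 per row 40.2855537668464 0.0
255 -0.078 -0.383 -0.099 -0.000; 255 -0.078 -0.383 -0.099 -0.000; 255 -0.078 -0.383 -0.099 -0.000; 255 -0.078 -0.383 -0.099 -0.000; 255 -0.078 -0.383 -0.099 -0.000; 255 -0.078 -0.383 -0.099 -0.000; 255 -0.078 -0.383 -0.099 -0.000
```

Call:
send_rows(series="255 -0.08 -0.2 -0.1 0; 255 -0.08 -0.38 -0.1 0; 255 -0.08 -0.38 -0.1 0; 255 -0.08 -0.38 -0.1 0; 255 -0.08 -0.38 -0.1 0; 255 -0.08 -0.38 -0.1 0; 255 -0.08 -0.3 -0.1 0; 255 0 -0.2 0 0; 255 0 0 0 0; 255 0 0 0 0")

```text
time_s: 4.9
tcp_pos: [569.8, 50.8, 226.9]
ee_rot: [[0.993, -0.107, -0.042], [-0.107, -0.994, 0.02], [-0.044, -0.015, -0.999]]
force: [-0.0, -0.6, -2.4]
grip_width: 28.9
```

```bash
python3 - <<'E'
from h import *
st(); c=snap('wrist','w3')
P=cloud(c); Z=P[...,2]
near=(abs(P[...,0]-583)<40)&(abs(P[...,1]-118)<40)
for lo,hi,zz in((119,132,126),(95,102,98),(88,95.,93)):
    m=near&(Z>lo)&(Z<hi)
    if m.sum()<5: print(lo,m.sum()); continue
    cs,_=cv2.findContours(m.astype(np.uint8),cv2.RETR_EXTERNAL,cv2.CHAIN_APPROX_NONE)
    cc=max(cs,key=cv2.contourArea); q=np.array([onz(c,x,zz)[:2] for x in cc[:,0]],np.float32); print(lo,m.sum(),np.median(P[m],0),cv2.minAreaRect(q),cv2.boundingRect(cc))
E
```

```text
4.9 [569.758  50.829 226.923] [-0.036 -0.604 -2.427] [ 0.02  -0.069 -0.02 ] 28.896962451871605
[[ 0.993 -0.107 -0.042]
 [-0.107 -0.994  0.02 ]
 [-0.044 -0.015 -0.999]]
119 498 [579.844 119.146 124.009] ((579.7012329101562, 119.15178680419922), (14.901698112487793, 14.909906387329102), 76.42012023925781) (278, 98, 26, 26)
95 1545 [580.079 119.631  97.276] ((579.447509765625, 118.722412109375), (33.56223678588867, 33.79533004760742), 40.84572982788086) (268, 86, 47, 50)
88 6548 [580.702 121.921  92.307] ((579.783935546875, 118.75940704345703), (68.34966278076172, 68.0068359375), 87.86096954345703) (242, 58, 97, 102)
```

View pics/w3.png

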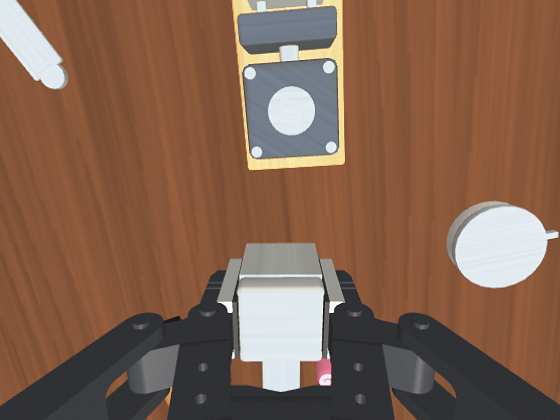

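```bash
python3 - <<'E'
from h import *
c=ld('w3'); g=c['color'][78:143,258:326].astype(float).mean(2)
print(g[15:50:4,8:60:3].astype(int))
e=np.clip((g-200)*4.6,0,255).astype(np.uint8)
z=cloud(c)[78:143,258:326,2]; z=np.clip((z-90)*6,0,255).astype(np.uint8)
cv2.imwrite('pics/e3.png',cv2.resize(np.hstack([e,z]),None,fx=5,fy=5,interpolation=cv2.INTER_NEAREST))
E
```

```text
[[127 128 128 206 234 233 234 233 234 234 233 234 234 235 168 124 126 126]
 [125 127 213 235 234 234 234 232 232 231 230 228 227 226 227 160 122 124]
 [127 138 227 228 228 234 234 234 233 233 234 233 232 231 232 234 120 124]
 [124 240 232 233 233 233 232 233 233 233 233 233 234 234 234 235 192 129]
 [120 235 232 232 232 232 237 236 235 235 234 232 234 232 232 232 240 128]
 [124 235 232 232 232 237 232 233 235 235 236 235 233 232 233 233 219 126]
 [126 235 234 234 236 232 235 235 236 235 235 236 232 232 233 233 135 126]
 [127 129 235 234 233 235 235 236 235 235 235 231 231 231 230 234 127 128]
 [127 126 167 231 232 232 231 232 232 232 233 233 233 233 236 121 128 127]]
```

View pics/e3.png

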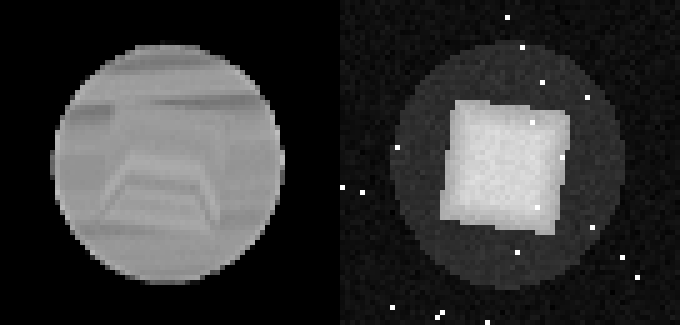

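Call:
send_rows(series="255 0 0 -0.1 0; 255 0 0 0 0")

```text
time_s: 5.15
tcp_pos: [569.5, 48.6, 235.7]
ee_rot: [[0.993, -0.11, -0.045], [-0.109, -0.994, 0.02], [-0.047, -0.015, -0.999]]
force: [0.1, -0.9, -3.0]
grip_width: 29.3
```

```bash
python3 - <<'E'
from h import *
s=st(); print(s['qpos'],s['joint_vel'],s['joint_efforts'])
c=ld('w3');P=cloud(c);Z=P[...,2]
m=(Z>104)&(Z<131)&(abs(P[...,0]-580)<16)&(abs(P[...,1]-119)<16)
print(cv2.minAreaRect(P[m][:,:2].astype(np.float32)),P[m].mean(0))
m2=m&(Z>123.);print(cv2.minAreaRect(P[m2][:,:2].astype(np.float32)),P[m2].mean(0))
plan((580,119,245),-13.6,8,255)
E
```

```text
5.15 [569.548  48.605 235.663] [ 0.129 -0.909 -2.984] [ 0.033 -0.053  0.02 ] 29.265593690792443
[[ 0.993 -0.11  -0.045]
 [-0.109 -0.994  0.02 ]
 [-0.047 -0.015 -0.999]]
[-0.13   0.201  1.576  0.014  1.413 -0.023] [-0.016  0.024  0.03  -0.003 -0.014 -0.004] [  0.412 -45.38  -34.794   0.059   0.528   0.006]
((579.575927734375, 119.0320053100586), (15.909053802490234, 15.929899215698242), 76.45926666259766) [579.698 119.18  122.692]
((579.6714477539062, 119.09835815429688), (11.43570327758789, 11.47966480255127), 76.18099212646484) [579.641 119.202 125.152]
dist 71.77660853988927 yaw0 -6.291201757275603 turn -7.308798242724407 per row 8.972076067486158 -0.9135997803405509
255 0.003 -0.089 -0.012 0.015; 255 0.002 -0.089 -0.012 0.015; 255 0.001 -0.089 -0.012 0.015; 255 -0.001 -0.089 -0.012 0.015; 255 -0.002 -0.089 -0.012 0.015; 255 -0.004 -0.089 -0.012 0.015; 255 -0.005 -0.089 -0.012 0.015; 255 -0.007 -0.089 -0.012 0.015
```

Call:
send_rows(series="255 0 -0.09 0 0.015; 255 0 -0.09 0 0.015; 255 0 -0.09 0 0.015; 255 0 -0.09 0 0.015; 255 0 -0.09 0 0.015; 255 0 -0.09 0 0.015; 255 0 -0.09 0 0.015; 255 0 -0.06 0 0.015")

```text
time_s: 5.95
tcp_pos: [583.8, 109.5, 237.4]
ee_rot: [[0.967, -0.252, -0.043], [-0.251, -0.968, 0.019], [-0.047, -0.007, -0.999]]
force: [-0.4, -0.5, -2.3]
grip_width: 28.7
```

```bash
python3 - <<'E'
from h import *
st(); plan((579.7,119,180),-13.6,5,255)
E
```

```text
5.95 [583.778 109.455 237.402] [-0.416 -0.529 -2.295] [ 0.049 -0.033 -0.027] 28.655592810169008
[[ 0.967 -0.252 -0.043]
 [-0.251 -0.968  0.019]
 [-0.047 -0.007 -0.999]]
dist 58.33327570691415 yaw0 -14.574572885755336 turn 0.9745728857553217 per row 11.66665514138283 0.19491457715106436
255 -0.013 -0.016 0.115 -0.003; 255 -0.013 -0.016 0.115 -0.003; 255 -0.013 -0.017 0.115 -0.003; 255 -0.013 -0.017 0.115 -0.003; 255 -0.012 -0.017 0.115 -0.003
```

Call:
send_rows(series="255 0.5 0 0 0; 255 0.5 0 0 0")

```text
time_s: 6.15
tcp_pos: [676.4, 86.2, 231.9]
ee_rot: [[0.967, -0.25, -0.049], [-0.25, -0.968, 0.02], [-0.052, -0.007, -0.999]]
force: [1.3, 0.9, -0.8]
grip_width: 29.2
```

Call:
send_rows(series="255 0 0 0 0")

```text
time_s: 6.25
tcp_pos: [679.5, 83.2, 227.6]
ee_rot: [[0.966, -0.253, -0.052], [-0.253, -0.967, 0.019], [-0.055, -0.005, -0.998]]
force: [-0.6, -0.4, -3.2]
grip_width: 29.4
```

Call:
send_rows(series="255 0 0 0 0")

```text
time_s: 6.35
tcp_pos: [680.1, 82.3, 226.4]
ee_rot: [[0.966, -0.255, -0.054], [-0.254, -0.967, 0.019], [-0.057, -0.005, -0.998]]
force: [-0.7, -0.1, -2.4]
grip_width: 28.9
```

Call:
send_rows(series="255 -0.25 0 0 0; 255 -0.25 0 0 0")

```text
time_s: 6.55
tcp_pos: [631.8, 93.0, 227.5]
ee_rot: [[0.965, -0.258, -0.055], [-0.258, -0.966, 0.019], [-0.058, -0.004, -0.998]]
force: [0.7, -0.0, -3.0]
grip_width: 29.0
```

Call:
send_rows(series="255 -0.25 0 0 0; 255 -0.12 -0.12 0 0; 255 0 0 0 0")

```text
time_s: 6.85
tcp_pos: [594.3, 115.6, 231.8]
ee_rot: [[0.964, -0.259, -0.053], [-0.258, -0.966, 0.019], [-0.056, -0.005, -0.998]]
force: [0.3, 0.4, -2.0]
grip_width: 29.1
```

Call:
send_rows(series="255 0 0 -0.4 0; 255 0 0 -0.4 0")

```text
time_s: 7.05
tcp_pos: [595.3, 114.7, 307.7]
ee_rot: [[0.964, -0.258, -0.064], [-0.257, -0.966, 0.019], [-0.067, -0.002, -0.998]]
force: [0.9, -0.2, -1.7]
grip_width: 29.1
```

Call:
send_rows(series="255 0 0 0 0")

```text
time_s: 7.15
tcp_pos: [598.4, 114.7, 314.7]
ee_rot: [[0.965, -0.258, -0.053], [-0.257, -0.966, 0.019], [-0.056, -0.004, -0.998]]
force: [1.5, 0.5, -1.3]
grip_width: 29.1
```

Call:
send_rows(series="255 0 0 0.4 0; 255 0 0 0.4 0")

```text
time_s: 7.35
tcp_pos: [600.5, 116.0, 242.2]
ee_rot: [[0.966, -0.258, -0.033], [-0.257, -0.966, 0.018], [-0.036, -0.009, -0.999]]
force: [0.1, 0.4, -3.2]
grip_width: 29.3
```

Call:
send_rows(series="255 0 0 0 0")

```text
time_s: 7.45
tcp_pos: [597.3, 116.0, 236.3]
ee_rot: [[0.965, -0.258, -0.043], [-0.258, -0.966, 0.018], [-0.046, -0.006, -0.999]]
force: [-1.2, -1.2, -3.5]
grip_width: 28.9
```

Call:
send_rows(series="255 0 0 -0.5 0; 255 0 0 -0.5 0; 255 0 0 0 0; 255 0 0 0.4 0; 255 0 0 0.3 0; 255 0 0 0.2 0; 255 0 0 0.1 0; 255 0 0 0.05 0")

```text
time_s: 8.25
tcp_pos: [601.4, 115.3, 240.6]
ee_rot: [[0.965, -0.259, -0.033], [-0.258, -0.966, 0.017], [-0.036, -0.008, -0.999]]
force: [-0.1, -0.7, -2.3]
grip_width: 28.7
```

Call:
send_rows(series="255 -0.03 0 -0.5 0; 255 -0.03 0 -0.5 0; 255 0 0 0 0; 255 -0.03 0 0.5 0; 255 0 0 0.4 0; 255 0 0 0.2 0; 255 0 0 0 0")

```text
time_s: 8.95
tcp_pos: [596.2, 117.5, 238.4]
ee_rot: [[0.966, -0.259, -0.021], [-0.259, -0.966, 0.017], [-0.024, -0.011, -1.0]]
force: [-0.8, 0.0, -2.0]
grip_width: 28.9
```

Works: about 0.012 of tilt removed per cycle. One more, while closing in on the shaft.

Call:
send_rows(series="255 -0.04 0 -0.5 0; 255 -0.04 0 -0.5 0; 255 0 0 0 0; 255 -0.05 0 0.5 0; 255 -0.05 0 0.4 0; 255 0 0 0.2 0; 255 0 0 0 0")

```text
time_s: 9.65
tcp_pos: [583.7, 122.0, 241.0]
ee_rot: [[0.966, -0.259, -0.003], [-0.259, -0.966, 0.016], [-0.008, -0.015, -1.0]]
force: [-0.4, 0.6, -1.5]
grip_width: 28.8
```

```bash
python3 - <<'E'
from h import *
st(); plan((579.7,119,180),-13.6,6,255)
E
```

```text
9.65 [583.686 122.04  241.005] [-0.413  0.587 -1.47 ] [ 0.022 -0.008 -0.029] 28.84668143529013
[[ 0.966 -0.259 -0.003]
 [-0.259 -0.966  0.016]
 [-0.008 -0.015 -1.   ]]
dist 61.210168977127836 yaw0 -15.02409693935296 turn 1.4240969393529497 per row 10.201694829521307 0.2373494898921583
255 -0.005 0.007 0.102 -0.004; 255 -0.005 0.007 0.102 -0.004; 255 -0.005 0.007 0.102 -0.004; 255 -0.005 0.007 0.102 -0.004; 255 -0.005 0.007 0.102 -0.004; 255 -0.005 0.007 0.102 -0.004
```

Call:
send_rows(series="255 -0.01 0.01 0.15 -0.005; 255 -0.01 0.01 0.2 -0.005; 255 0 0.01 0.2 -0.005; 255 0 0 0.15 -0.005; 255 0 0 0.1 0; 255 0 0 0 0; 255 0 0 0 0")

```text
time_s: 10.35
tcp_pos: [586.9, 120.6, 165.2]
ee_rot: [[0.971, -0.237, 0.01], [-0.237, -0.971, 0.016], [0.006, -0.018, -1.0]]
force: [-0.9, 0.5, -2.0]
grip_width: 29.0
```

```bash
python3 - <<'E'
from h import *
st(); plan((579.7,119,145),-13.6,1,255); snap('side','s4')
c=snap('scene','c4')
im=c['color'][150:260,260:380,::-1]; cv2.imwrite('pics/c4z.png',cv2.resize(im,None,fx=5,fy=5,interpolation=cv2.INTER_CUBIC))
E
```

```text
10.35 [586.865 120.559 165.177] [-0.896  0.535 -1.982] [-0.009 -0.049  0.017] 28.959285182992108
[[ 0.971 -0.237  0.01 ]
 [-0.237 -0.971  0.016]
 [ 0.006 -0.018 -1.   ]]
dist 21.46843454055919 yaw0 -13.73238790155768 turn 0.13238790155767788 per row 21.46843454055919 0.13238790155767788
255 -0.066 0.032 0.202 -0.002
```

View pics/c4z.png

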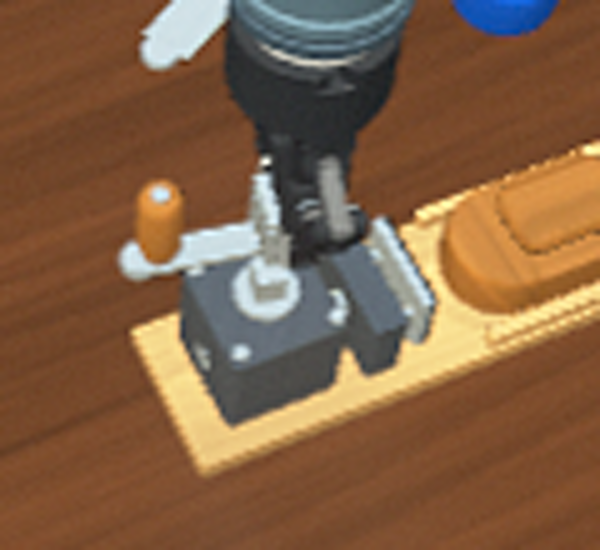

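The crank hangs above the shaft, aligned with it; x still needs correcting.

Call:
send_rows(series="255 -0.04 0.01 0.1 0; 255 -0.04 0.01 0.1 0; 255 -0.01 0.01 0 0; 255 0 0 0 0")

```text
time_s: 10.85
tcp_pos: [577.6, 120.2, 145.1]
ee_rot: [[0.971, -0.237, 0.013], [-0.237, -0.971, 0.016], [0.009, -0.019, -1.0]]
force: [-0.3, 0.1, -2.8]
grip_width: 29.3
```

```bash
python3 - <<'E'
from h import *
st(); plan((579.7,119,140),-13.6,1,255)
E
```

```text
10.85 [577.575 120.185 145.105] [-0.333  0.061 -2.786] [ 0.028  0.028 -0.007] 29.283037931890647
[[ 0.971 -0.237  0.013]
 [-0.237 -0.971  0.016]
 [ 0.009 -0.019 -1.   ]]
dist 5.655216425827297 yaw0 -13.721269803293362 turn 0.12126980329335879 per row 5.655216425827297 0.12126980329335879
255 0.023 0.006 0.051 -0.002
```

Call:
send_rows(series="255 0.02 0.006 0.05 0; 255 0 0 0.0 0; 255 0 0 0 0")

```text
time_s: 11.15
tcp_pos: [579.8, 119.1, 140.0]
ee_rot: [[0.971, -0.237, 0.014], [-0.237, -0.971, 0.016], [0.01, -0.019, -1.0]]
force: [0.8, 0.2, -1.2]
grip_width: 29.1
```

```bash
python3 - <<'E'
from h import *
st(); plan((579.7,119,130),-13.6,1,255)
c=snap('scene','c5')
im=c['color'][170:240,270:370,::-1]; cv2.imwrite('pics/c5z.png',cv2.resize(im,None,fx=7,fy=7,interpolation=cv2.INTER_CUBIC))
E
```

```text
11.15 [579.815 119.086 139.96 ] [ 0.818  0.166 -1.164] [-0.008  0.056  0.013] 29.082501742787052
[[ 0.971 -0.237  0.014]
 [-0.237 -0.971  0.016]
 [ 0.01  -0.019 -1.   ]]
dist 9.961266924161833 yaw0 -13.727141240751227 turn 0.12714124075122868 per row 9.961266924161833 0.12714124075122868
255 -0.001 0.001 0.100 -0.002
```

View pics/c5z.png

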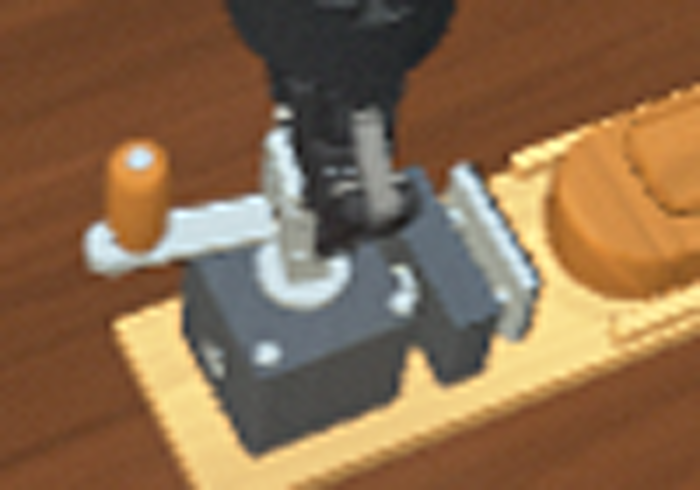

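Call:
send_rows(series="255 0 0 0.05 0; 255 0 0 0.05 0; 255 0 0 0.04 0")

```text
time_s: 11.5
tcp_pos: [580.7, 119.3, 125.8]
ee_rot: [[0.971, -0.237, 0.016], [-0.237, -0.971, 0.016], [0.011, -0.019, -1.0]]
force: [0.0, -0.0, -1.7]
grip_width: 29.0
```

```bash
python3 - <<'E'
from h import *
st(); plan((579.7,119,115),-13.6,1,255)
E
```

```text
11.5 [580.734 119.296 125.823] [ 0.017 -0.005 -1.731] [ 0.034  0.01  -0.03 ] 28.985918517147248
[[ 0.971 -0.237  0.016]
 [-0.237 -0.971  0.016]
 [ 0.011 -0.019 -1.   ]]
dist 10.87628240898733 yaw0 -13.730290991401965 turn 0.13029099140197786 per row 10.87628240898733 0.13029099140197786
255 -0.009 0.005 0.108 -0.002
```

The mouth is about 6 mm below the tip without contact. Continue.

Call:
send_rows(series="255 -0.01 0.004 0.04 0; 255 -0.003 0 0.04 0; 255 -0.003 0 0.04 0")

```text
time_s: 11.8
tcp_pos: [578.9, 119.5, 112.2]
ee_rot: [[0.971, -0.237, 0.015], [-0.237, -0.971, 0.016], [0.01, -0.019, -1.0]]
force: [-0.2, 0.6, -1.8]
grip_width: 28.9
```

```bash
python3 - <<'E'
from h import *
st(); plan((579.7,119,103.6),-13.6,1,255)
E
```

```text
11.8 [578.863 119.516 112.232] [-0.183  0.582 -1.809] [-0.001 -0.    -0.027] 28.93710528968679
[[ 0.971 -0.237  0.015]
 [-0.237 -0.971  0.016]
 [ 0.01  -0.019 -1.   ]]
dist 8.687444963001806 yaw0 -13.727458522680413 turn 0.12745852268039926 per row 8.687444963001806 0.12745852268039926
255 0.009 0.003 0.086 -0.002
```

Call:
send_rows(series="255 0.005 0.003 0.03 0; 255 0 0 0.03 0; 255 0 0 0.02 0; 255 0 0 0 0; 255 0 0 0 0")

```text
time_s: 12.3
tcp_pos: [579.4, 119.3, 103.9]
ee_rot: [[0.971, -0.237, 0.014], [-0.237, -0.971, 0.016], [0.01, -0.019, -1.0]]
force: [-0.1, 0.3, -2.1]
grip_width: 28.8
```

```bash
python3 - <<'E'
from h import *
st()
E
```

```text
12.3 [579.422 119.326 103.892] [-0.144  0.29  -2.075] [-0.026 -0.027  0.012] 28.84462891208265
[[ 0.971 -0.237  0.014]
 [-0.237 -0.971  0.016]
 [ 0.01  -0.019 -1.   ]]
```

At home height with no contact force. Release and check.

Call:
send_rows(series="0 0 0 0 0; 0 0 0 0 0; 0 0 0 0 0; 0 0 0 0 0; 0 0 0 0 0; 0 0 0 0 0")

```text
time_s: 12.9
tcp_pos: [580.8, 119.3, 105.2]
ee_rot: [[0.971, -0.237, 0.018], [-0.237, -0.971, 0.016], [0.013, -0.02, -1.0]]
force: [-2.2, 0.4, 0.1]
grip_width: 85.4
```

Call:
send_rows(series="0 0 0 -0.2 0; 0 0 0 -0.4 0; 0 0 0 -0.4 0; 0 0 0 -0.3 0; 0 0 0 -0.2 0; 0 0 0 0 0; 0 0 0 0 0")

```text
time_s: 13.6
tcp_pos: [576.8, 116.7, 258.8]
ee_rot: [[0.971, -0.237, 0.014], [-0.237, -0.971, 0.016], [0.01, -0.019, -1.0]]
force: [1.1, 0.2, -1.0]
grip_width: 85.5
```

```bash
python3 - <<'E'
from h import *
st(); c=snap('wrist','w6');P=cloud(c);Z=P[...,2]
hsv=cv2.cvtColor(c['color'],cv2.COLOR_RGB2HSV)
m=(Z>132)&(Z<144)&(abs(P[...,0]-580)<30)&(abs(P[...,1]-119)<30)
print('hub',m.sum(),P[m].mean(0),np.median(P[m][:,2]),cv2.minAreaRect(P[m][:,:2].astype(np.float32)))
k=(Z>150)&(Z<162)&(abs(P[...,0]-565)<40)&(abs(P[...,1]-56)<40); print('knob',k.sum(),np.median(P[k],0) if k.sum() else '')
a=(Z>100)&(Z<112)&(hsv[...,1]<60)&(abs(P[...,0]-570)<40)&(P[...,1]<102); print('arm',a.sum(),np.median(P[a],0) if a.sum() else '')
s=snap('scene','c6')
im=s['color'][150:260,260:440,::-1]; cv2.imwrite('pics/c6z.png',cv2.resize(im,None,fx=4,fy=4,interpolation=cv2.INTER_CUBIC))
E
```

```text
13.6 [576.78  116.676 258.796] [ 1.113  0.226 -1.02 ] [0.001 0.065 0.036] 85.47217400520495
[[ 0.971 -0.237  0.014]
 [-0.237 -0.971  0.016]
 [ 0.01  -0.019 -1.   ]]
hub 1532 [579.559 117.463 138.408] 138.5284962621847 ((579.279052734375, 116.50814056396484), (30.2232608795166, 29.955917358398438), 76.71726989746094)
knob 436 [564.268  53.429 152.119]
arm 657 [569.938  76.544 103.574]
```

View pics/w6.png

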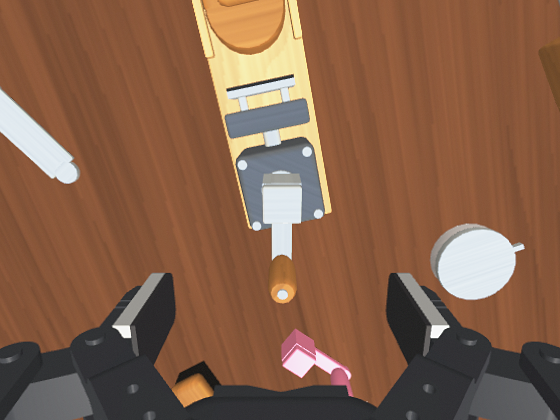

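View pics/c6z.png

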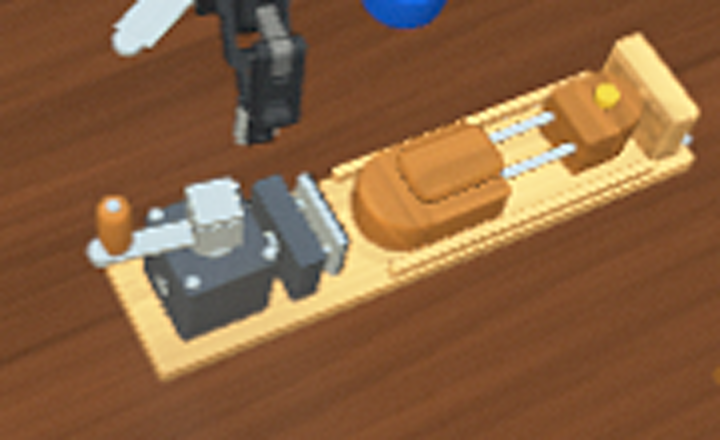

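Crank seated: hub top at 138.4 (98+40), knob at about (564,55). Now measure the jaw and pad for the starting shaft angle.

```bash
cat >> h.py <<'E'
def jaw(c):
    P=cloud(c); hsv=cv2.cvtColor(c['color'],cv2.COLOR_RGB2HSV); X,Y,Z=P[...,0],P[...,1],P[...,2]
    b=np.radians(-2.0); C=np.array([579.6,118.6])
    ex=np.array([np.cos(b),np.sin(b)]); ey=np.array([-np.sin(b),np.cos(b)])
    q=P[...,:2]-C; cx=q@ex; cy=q@ey
    m=(abs(cx)<25)&(Z>55)&(Z<85)&(cy>36)&(cy<150)
    wood=(hsv[...,1]>100)
    for nm,mm in(('dark',m&~wood&(hsv[...,2]<120)),('light',m&~wood&(hsv[...,2]>=120)),('wood',m&wood),('treeall',(abs(cx)<36)&wood&(Z>30)&(Z<85)&(cy>60)&(cy<372))):
        if mm.sum()>5: print(nm,mm.sum(),'cy pct',np.percentile(cy[mm],[1,5,50,95,99]),'z',np.percentile(Z[mm],[5,50,95]))
E
python3 - <<'E'
from h import *
for t in('w6','c6','w3'): print(t); jaw(ld(t))
s=ld('c6');P=cloud(s)
hsv=cv2.cvtColor(s['color'],cv2.COLOR_RGB2HSV)
b=(abs(P[...,2]-18)<4)&(hsv[...,1]>60)&(hsv[...,2]>190)&(P[...,1]>50)&(P[...,1]<450)&(abs(P[...,0]-588)<75)
print(b.sum(),cv2.minAreaRect(P[b][:,:2].astype(np.float32)))
E
```

```text
w6
dark 216 cy pct [50.566 50.722 90.732 92.064 92.237] z [68.334 69.968 74.638]
light 2034 cy pct [37.47  43.498 62.89  88.631 89.802] z [57.088 73.922 75.618]
wood 1906 cy pct [ 71.571 122.976 137.399 148.723 149.707] z [55.799 57.447 59.373]
treeall 3612 cy pct [ 92.292 121.743 141.81  157.611 162.996] z [48.301 57.233 66.207]
c6
dark 85 cy pct [48.625 49.164 51.645 68.931 89.559] z [56.428 71.469 75.501]
light 151 cy pct [48.173 51.252 70.57  88.609 90.194] z [56.662 70.554 76.378]
wood 120 cy pct [119.55  122.351 136.157 148.596 149.52 ] z [55.294 57.217 60.443]
treeall 1470 cy pct [118.986 125.612 206.804 355.429 364.492] z [37.794 63.765 75.645]
w3
dark 339 cy pct [49.216 49.338 49.609 70.399 70.669] z [57.153 69.369 74.113]
light 2329 cy pct [39.544 44.5   59.62  69.847 71.266] z [56.918 74.425 75.794]
wood 7 cy pct [71.479 71.492 71.703 71.73  71.732] z [71.547 72.278 72.707]
treeall 8 cy pct [71.48  71.494 71.706 71.831 71.874] z [71.557 72.142 72.682]
1047 ((587.3670043945312, 257.389892578125), (388.7367248535156, 95.51383972167969), 87.71208953857422)
```

```bash
python3 - <<'E'
from h import *
plan((564.3,55.6,190),None,3,0)
E
```

```text
dist 92.28163727116686 yaw0 -13.728325272545048 turn 0.0 per row 30.76054575705562 0.0
0 0.009 0.208 0.227 -0.000; 0 0.009 0.208 0.227 -0.000; 0 0.009 0.208 0.227 -0.000
```

Call:
send_rows(series="0 0.01 0.16 0.18 0; 0 0.01 0.16 0.18 0; 0 0.01 0.16 0.18 0; 0 0 0.14 0.14 0; 0 0 0 0 0; 0 0 0 0 0")

```text
time_s: 14.3
tcp_pos: [560.3, 56.4, 177.5]
ee_rot: [[0.972, -0.237, -0.002], [-0.236, -0.971, 0.018], [-0.006, -0.018, -1.0]]
force: [0.5, -0.5, 0.6]
grip_width: 85.2
```

```bash
python3 - <<'E'
from h import *
st();plan((564.3,55.6,126),None,4,0)
E
```

```text
14.3 [560.298  56.403 177.502] [ 0.476 -0.529  0.648] [ 0.019 -0.028  0.025] 85.15221699042705
[[ 0.972 -0.237 -0.002]
 [-0.236 -0.971  0.018]
 [-0.006 -0.018 -1.   ]]
dist 51.663214205650014 yaw0 -13.678976999027405 turn 0.0 per row 12.915803551412504 0.0
0 0.010 -0.000 0.129 -0.000; 0 0.010 -0.000 0.129 -0.000; 0 0.010 -0.000 0.129 -0.000; 0 0.010 -0.000 0.129 -0.000
```

Call:
send_rows(series="0 0.01 0 0.12 0; 0 0.01 0 0.12 0; 0 0.01 0 0.12 0; 0 0 0 0.1 0; 0 0 0 0.0 0; 0 0 0 0 0")

```text
time_s: 14.9
tcp_pos: [564.0, 59.0, 127.8]
ee_rot: [[0.972, -0.234, -0.001], [-0.234, -0.972, 0.019], [-0.005, -0.018, -1.0]]
force: [-0.1, 0.0, -0.2]
grip_width: 84.9
```

```bash
python3 - <<'E'
from h import *
st();plan((564.3,55.6,127),None,1,0)
E
```

```text
14.9 [564.032  59.011 127.758] [-0.15   0.022 -0.207] [-0.003  0.02  -0.024] 84.94005271369495
[[ 0.972 -0.234 -0.001]
 [-0.234 -0.972  0.019]
 [-0.005 -0.018 -1.   ]]
dist 3.5045896090791753 yaw0 -13.532549461949786 turn 0.0 per row 3.5045896090791753 0.0
0 0.011 0.033 0.008 -0.000
```

Call:
send_rows(series="255 0 0.033 0 0; 255 0 0 0 0; 255 0 0 0 0; 255 0 0 0 0; 255 0 0 0 0; 255 0 0 0 0; 255 0 0 0 0; 255 0 0 0 0; 255 0 0 0 0", grip_force=25)

```text
time_s: 15.8
tcp_pos: [564.3, 55.4, 129.6]
ee_rot: [[0.972, -0.234, 0.002], [-0.234, -0.972, 0.019], [-0.002, -0.019, -1.0]]
force: [-0.1, 0.5, -0.4]
grip_width: 21.8
```

```bash
cat >> h.py <<'E'
C0=np.array([579.6,118.6]); RAD=65.0
def ring(dphi,n,z=127.,C=C0):
    "n rows of dphi deg clockwise from present knob angle"
    s=robot.get_state(); R=np.array(s['ee_rot']); p=np.array(s['tcp_pos'])
    r=p[:2]-C; a=np.degrees(np.arctan2(r[1],r[0])); print('t',round(s['time_s'],2),'ang',a,'rad',np.linalg.norm(r),'z',p[2],'tiltz',R[:,2],'F',s['force'],'w',s['grip_width'])
    cur=p; out=[]
    for i in range(1,n+1):
        t=np.radians(a-dphi*i); tgt=np.array([*(C+RAD*np.array([np.cos(t),np.sin(t)])),z])
        d=R.T@(tgt-cur)/100; out.append(f"255 {d[0]:.3f} {d[1]:.3f} {d[2]:.3f} 0"); cur=tgt
    print('; '.join(out))
E
python3 - <<'E'
from h import *
st(); ring(6,10)
E
```

```text
15.8 [564.334  55.412 129.641] [-0.114  0.456 -0.427] [-0.037  0.009  0.006] 21.84954679328022
[[ 0.972 -0.234  0.002]
 [-0.234 -0.972  0.019]
 [-0.002 -0.019 -1.   ]]
t 15.8 ang -103.58183615981137 rad 65.00572644533688 z 129.64088005898995 tiltz [ 0.002  0.019 -1.   ] F [-0.114  0.456 -0.427] w 21.84954679328022
255 -0.068 -0.003 0.027 0; 255 -0.067 -0.011 0.000 0; 255 -0.066 -0.018 0.000 0; 255 -0.063 -0.024 0.001 0; 255 -0.061 -0.031 0.001 0; 255 -0.057 -0.037 0.001 0; 255 -0.053 -0.043 0.001 0; 255 -0.048 -0.048 0.001 0; 255 -0.043 -0.053 0.001 0; 255 -0.037 -0.057 0.001 0
```

The knob is gripped at radius 65.0 and width 22, as it must be. Start winding.

Call:
send_rows(series="255 -0.068 -0.003 0.01 0; 255 -0.067 -0.011 0 0; 255 -0.066 -0.018 0 0; 255 -0.063 -0.024 0 0; 255 -0.061 -0.031 0 0; 255 -0.057 -0.037 0 0; 255 -0.053 -0.043 0 0; 255 -0.048 -0.048 0 0; 255 -0.043 -0.053 0 0; 255 -0.037 -0.057 0 0")

```text
time_s: 16.8
tcp_pos: [515.8, 102.9, 131.1]
ee_rot: [[0.972, -0.234, 0.01], [-0.235, -0.972, 0.017], [0.006, -0.019, -1.0]]
force: [2.8, -0.0, -0.3]
grip_width: 21.8
```

```bash
python3 - <<'E'
from h import *
ring(9,10,128.5)
E
```

```text
t 16.8 ang -166.20714530787666 rad 65.66136262567723 z 131.13635824198582 tiltz [ 0.01   0.017 -1.   ] F [ 2.814 -0.04  -0.265] w 21.756655619037865
255 -0.034 -0.097 0.028 0; 255 -0.024 -0.099 0.002 0; 255 -0.009 -0.102 0.002 0; 255 0.007 -0.102 0.002 0; 255 0.023 -0.099 0.002 0; 255 0.038 -0.094 0.002 0; 255 0.053 -0.087 0.002 0; 255 0.066 -0.078 0.002 0; 255 0.077 -0.067 0.002 0; 255 0.087 -0.054 0.001 0
```

Tracks very well (62.6° for 60°; radius 65.7; force 3 N). Faster.

Call:
send_rows(series="255 -0.034 -0.097 0.01 0; 255 -0.024 -0.099 0.005 0; 255 -0.009 -0.102 0.005 0; 255 0.007 -0.102 0.005 0; 255 0.023 -0.099 0.002 0; 255 0.038 -0.094 0.002 0; 255 0.053 -0.087 0.002 0; 255 0.066 -0.078 0.002 0; 255 0.077 -0.067 0.002 0; 255 0.087 -0.054 0.002 0")

```text
time_s: 17.8
tcp_pos: [564.6, 186.7, 130.3]
ee_rot: [[0.973, -0.233, 0.004], [-0.233, -0.973, 0.011], [0.002, -0.011, -1.0]]
force: [-1.7, -4.6, 4.1]
grip_width: 21.9
```

```bash
python3 - <<'E'
from h import *
ring(10,10,128.5)
E
```

```text
t 17.8 ang 102.41737108406244 rad 69.75582276049332 z 130.3462207599955 tiltz [ 0.004  0.011 -1.   ] F [-1.655 -4.607  4.104] w 21.924840252652288
255 0.127 0.003 0.019 0; 255 0.111 -0.021 0.000 0; 255 0.113 -0.002 0.000 0; 255 0.112 0.018 0.000 0; 255 0.107 0.037 -0.000 0; 255 0.099 0.055 -0.000 0; 255 0.088 0.072 -0.001 0; 255 0.074 0.086 -0.001 0; 255 0.058 0.097 -0.001 0; 255 0.040 0.106 -0.001 0
```

Call:
send_rows(series="255 0.1 0.015 0.01 0; 255 0.1 0 0.005 0; 255 0.1 0.01 0 0; 255 0.1 0.025 0 0; 255 0.095 0.04 0 0; 255 0.09 0.055 0 0; 255 0.08 0.07 0 0; 255 0.07 0.08 0 0; 255 0.055 0.09 0 0; 255 0.04 0.095 0 0")

```text
time_s: 18.8
tcp_pos: [644.3, 133.1, 132.0]
ee_rot: [[0.973, -0.231, 0.011], [-0.232, -0.972, 0.038], [0.002, -0.04, -0.999]]
force: [-1.3, 1.4, 5.2]
grip_width: 21.5
```

```bash
python3 - <<'E'
from h import *
ring(9,10,128.5); snap('scene','c7')
E
```

```text
t 18.8 ang 12.665223837654741 rad 66.35071343059181 z 132.04751754679634 tiltz [ 0.011  0.038 -0.999] F [-1.255  1.433  5.153] w 21.47282286324698
255 0.025 0.102 0.031 0; 255 0.022 0.099 -0.004 0; 255 0.006 0.102 -0.004 0; 255 -0.010 0.101 -0.004 0; 255 -0.025 0.099 -0.004 0; 255 -0.041 0.094 -0.004 0; 255 -0.055 0.086 -0.004 0; 255 -0.068 0.076 -0.003 0; 255 -0.079 0.065 -0.003 0; 255 -0.088 0.052 -0.002 0
```

View pics/c7.png

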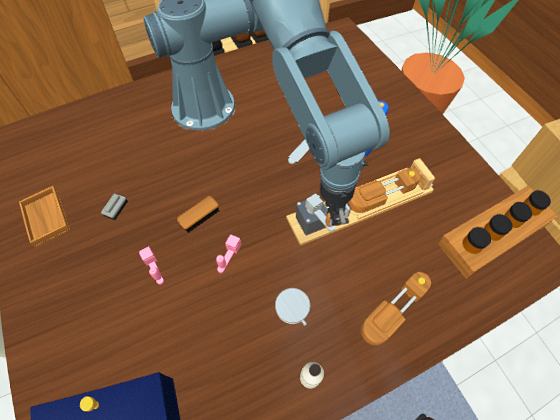

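Winding goes on; the crank follows (hub about (312,203), knob between the fingers).

Call:
send_rows(series="255 0.025 0.1 0.01 0; 255 0.022 0.099 0 0; 255 0.006 0.1 0 0; 255 -0.01 0.1 0 0; 255 -0.025 0.099 0 0; 255 -0.041 0.094 0 0; 255 -0.055 0.085 0 0; 255 -0.068 0.075 0 0; 255 -0.079 0.065 0 0; 255 -0.085 0.05 0 0")

```text
time_s: 19.85
tcp_pos: [594.4, 57.1, 130.6]
ee_rot: [[0.972, -0.237, 0.008], [-0.237, -0.97, 0.058], [-0.006, -0.059, -0.998]]
force: [1.2, 4.9, 3.1]
grip_width: 21.7
```

```bash
python3 - <<'E'
from h import *
ring(9,10,129.5)
E
```

```text
t 19.85 ang -76.4906232780211 rad 63.23795037889174 z 130.64151152236886 tiltz [ 0.008  0.058 -0.998] F [1.186 4.944 3.063] w 21.67555394184549
255 -0.086 0.056 0.009 0; 255 -0.099 0.024 -0.001 0; 255 -0.102 0.008 0.000 0; 255 -0.102 -0.008 0.001 0; 255 -0.099 -0.023 0.002 0; 255 -0.094 -0.039 0.003 0; 255 -0.087 -0.053 0.004 0; 255 -0.078 -0.066 0.004 0; 255 -0.067 -0.077 0.005 0; 255 -0.054 -0.087 0.005 0
```

Call:
send_rows(series="255 -0.086 0.035 0.005 0; 255 -0.099 0.02 0 0; 255 -0.1 0.005 0 0; 255 -0.1 -0.01 0 0; 255 -0.099 -0.025 0 0; 255 -0.094 -0.04 0 0; 255 -0.087 -0.053 0 0; 255 -0.078 -0.066 0 0; 255 -0.067 -0.077 0 0; 255 -0.054 -0.087 0 0")

```text
time_s: 20.85
tcp_pos: [515.7, 107.9, 132.6]
ee_rot: [[0.971, -0.239, 0.02], [-0.24, -0.969, 0.056], [0.006, -0.06, -0.998]]
force: [9.6, 0.2, -3.1]
grip_width: 21.5
```

```bash
python3 - <<'E'
from h import *
ring(9,10,129.5)
E
```

```text
t 20.85 ang -170.48144952535029 rad 64.81246546152623 z 132.57902316399387 tiltz [ 0.02   0.056 -0.998] F [ 9.616  0.17  -3.1  ] w 21.48894123202317
255 -0.035 -0.094 0.036 0; 255 -0.018 -0.100 0.006 0; 255 -0.002 -0.102 0.006 0; 255 0.014 -0.101 0.006 0; 255 0.030 -0.097 0.006 0; 255 0.045 -0.091 0.006 0; 255 0.059 -0.083 0.005 0; 255 0.071 -0.073 0.005 0; 255 0.082 -0.061 0.004 0; 255 0.090 -0.048 0.003 0
```

Call:
send_rows(series="255 -0.02 -0.09 0.015 0; 255 -0.01 -0.095 0.006 0; 255 0 -0.095 0.006 0; 255 0.015 -0.095 0.006 0; 255 0.03 -0.09 0.006 0; 255 0.045 -0.085 0.006 0; 255 0.055 -0.075 0.005 0; 255 0.07 -0.065 0.005 0; 255 0.08 -0.05 0.004 0; 255 0.09 -0.04 0.003 0")

```text
time_s: 21.85
tcp_pos: [556.0, 183.0, 131.3]
ee_rot: [[0.973, -0.231, -0.006], [-0.231, -0.972, 0.049], [-0.017, -0.047, -0.999]]
force: [-4.0, 5.6, 9.7]
grip_width: 21.8
```

```bash
python3 - <<'E'
from h import *
ring(9,10,129.5); c=snap('scene','c8'); jaw(c)
im=c['color'][150:260,260:440,::-1]; cv2.imwrite('pics/c8z.png',cv2.resize(im,None,fx=4,fy=4,interpolation=cv2.INTER_CUBIC))
E
```

```text
t 21.85 ang 110.09506854972916 rad 68.62370656176732 z 131.31477031204602 tiltz [-0.006  0.049 -0.999] F [-4.034  5.618  9.727] w 21.82307331961488
255 0.110 -0.018 0.017 0; 255 0.096 -0.035 0.000 0; 255 0.100 -0.019 -0.001 0; 255 0.102 -0.004 -0.002 0; 255 0.101 0.012 -0.002 0; 255 0.098 0.028 -0.003 0; 255 0.092 0.043 -0.004 0; 255 0.084 0.057 -0.004 0; 255 0.074 0.070 -0.005 0; 255 0.063 0.080 -0.005 0
dark 86 cy pct [ 70.108  70.939  73.382 111.339 112.123] z [57.474 72.128 75.252]
light 169 cy pct [ 51.139  57.34   88.542 109.714 111.483] z [56.075 68.768 75.507]
wood 129 cy pct [120.798 123.082 137.279 149.279 149.902] z [55.307 56.948 59.52 ]
treeall 1448 cy pct [123.489 130.623 209.087 355.231 364.808] z [39.347 64.324 75.532]
```

View pics/c8z.png

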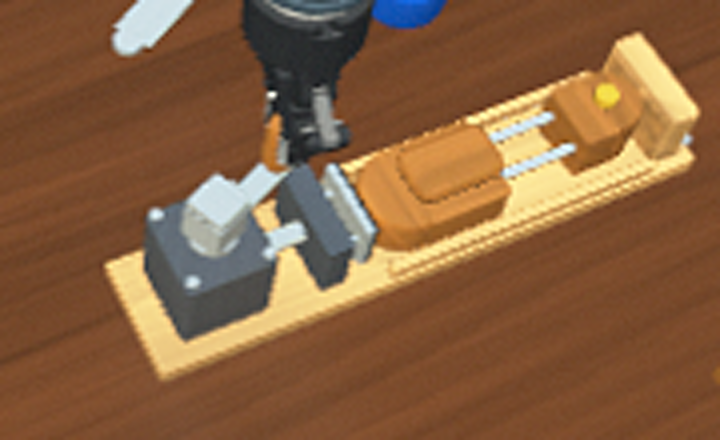

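Jaw and pad have advanced about 22 mm, matching 506° turned; the tree is nearly touched. About 270° remain.

Call:
send_rows(series="255 0.1 0.01 0.01 0; 255 0.096 0 0.005 0; 255 0.1 0 0 0; 255 0.1 0.005 0 0; 255 0.1 0.02 0 0; 255 0.095 0.035 0 0; 255 0.09 0.05 0 0; 255 0.08 0.06 0 0; 255 0.07 0.07 0 0; 255 0.06 0.08 0 0")

```text
time_s: 22.9
tcp_pos: [631.8, 160.3, 133.1]
ee_rot: [[0.976, -0.218, -0.012], [-0.216, -0.973, 0.083], [-0.03, -0.079, -0.996]]
force: [6.1, 6.5, 2.9]
grip_width: 21.9
```

```bash
python3 - <<'E'
from h import *
ring(9,10,129.5)
E
```

```text
t 22.9 ang 38.62502485575851 rad 66.8071077373196 z 133.09145504617968 tiltz [-0.012  0.083 -0.996] F [6.092 6.492 2.9  ] w 21.867768175413264
255 0.064 0.087 0.027 0; 255 0.062 0.080 -0.008 0; 255 0.049 0.089 -0.008 0; 255 0.034 0.096 -0.009 0; 255 0.019 0.100 -0.008 0; 255 0.003 0.102 -0.008 0; 255 -0.013 0.101 -0.008 0; 255 -0.029 0.098 -0.007 0; 255 -0.044 0.092 -0.006 0; 255 -0.058 0.084 -0.005 0
```

Call:
send_rows(series="255 0.055 0.08 0.01 0; 255 0.055 0.085 0 0; 255 0.045 0.09 0 0; 255 0.034 0.095 -0.004 0; 255 0.019 0.1 -0.008 0; 255 0.003 0.1 -0.008 0; 255 -0.013 0.1 -0.008 0; 255 -0.029 0.095 -0.007 0; 255 -0.044 0.09 -0.006 0; 255 -0.05 0.07 -0.005 0")

```text
time_s: 23.9
tcp_pos: [620.6, 70.6, 131.4]
ee_rot: [[0.977, -0.215, -0.005], [-0.213, -0.973, 0.086], [-0.024, -0.083, -0.996]]
force: [2.6, -0.0, 2.3]
grip_width: 21.6
```

```bash
python3 - <<'E'
from h import *
ring(9,10,129.5); c=snap('scene','c9'); jaw(c)
im=c['color'][150:260,260:440,::-1]; cv2.imwrite('pics/c9z.png',cv2.resize(im,None,fx=4,fy=4,interpolation=cv2.INTER_CUBIC))
E
```

```text
t 23.9 ang -49.49257499522291 rad 63.13377200405503 z 131.38430352968422 tiltz [-0.005  0.086 -0.996] F [ 2.632 -0.017  2.299] w 21.59809002773004
255 -0.052 0.089 0.013 0; 255 -0.079 0.065 -0.004 0; 255 -0.088 0.051 -0.002 0; 255 -0.095 0.037 -0.001 0; 255 -0.100 0.022 0.001 0; 255 -0.102 0.006 0.002 0; 255 -0.101 -0.010 0.003 0; 255 -0.099 -0.026 0.004 0; 255 -0.093 -0.041 0.006 0; 255 -0.086 -0.055 0.007 0
dark 85 cy pct [ 75.784  76.038  79.59  113.929 125.699] z [56.437 71.632 75.914]
light 182 cy pct [ 47.601  54.727  94.297 116.893 117.974] z [56.249 68.906 76.377]
wood 110 cy pct [125.787 126.69  138.359 148.626 149.588] z [55.466 57.194 59.728]
treeall 1406 cy pct [127.871 135.109 211.963 355.238 364.945] z [38.286 64.697 75.703]
```

View pics/c9z.png

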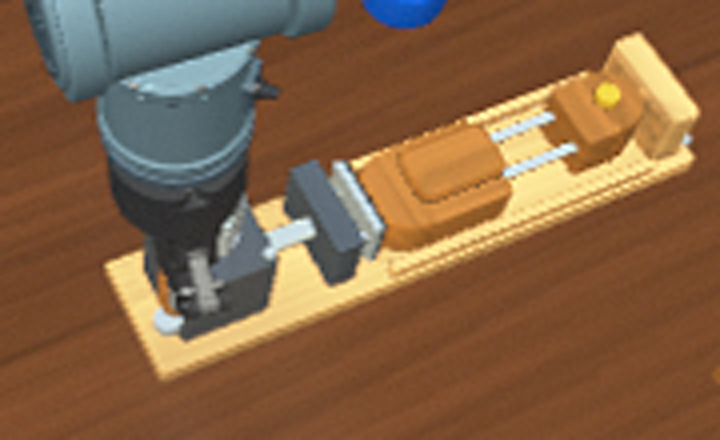

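Call:
send_rows(series="255 -0.065 0.07 0.01 0; 255 -0.075 0.06 0 0; 255 -0.085 0.05 0 0; 255 -0.09 0.037 0 0; 255 -0.095 0.02 0 0; 255 -0.1 0.005 0 0; 255 -0.1 -0.01 0 0; 255 -0.095 -0.025 0 0; 255 -0.09 -0.04 0 0; 255 -0.07 -0.045 0 0")

```text
time_s: 24.95
tcp_pos: [526.7, 81.7, 131.2]
ee_rot: [[0.977, -0.215, 0.001], [-0.215, -0.972, 0.095], [-0.02, -0.093, -0.995]]
force: [10.1, 5.2, -2.3]
grip_width: 22.2
```

```bash
python3 - <<'E'
from h import *
ring(5,5,129.5); c=snap('scene','c10'); jaw(c)
im=c['color'][150:260,260:440,::-1]; cv2.imwrite('pics/c10z.png',cv2.resize(im,None,fx=4,fy=4,interpolation=cv2.INTER_CUBIC))
E
```

```text
t 24.95 ang -145.14079668802404 rad 64.4759032494621 z 131.21964360023904 tiltz [ 0.001  0.095 -0.995] F [10.085  5.231 -2.341] w 22.154103489597965
255 -0.043 -0.035 0.021 0; 255 -0.036 -0.043 0.005 0; 255 -0.032 -0.046 0.005 0; 255 -0.028 -0.049 0.005 0; 255 -0.024 -0.051 0.005 0
dark 87 cy pct [ 80.082  80.881  84.351 109.866 118.847] z [57.041 71.165 75.942]
light 186 cy pct [ 47.961  54.366  97.99  117.296 119.337] z [55.679 68.651 75.566]
wood 105 cy pct [125.67  126.804 138.16  148.66  149.747] z [55.303 56.991 59.552]
treeall 1412 cy pct [127.809 134.773 210.998 355.892 364.755] z [38.498 64.844 75.56 ]
```

View pics/c10z.png

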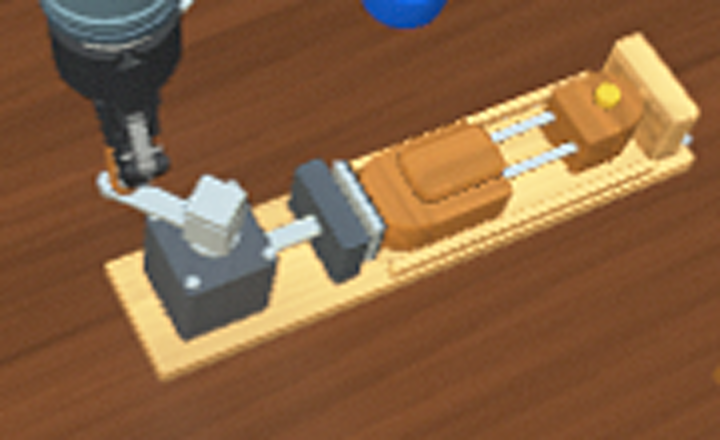

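Pad face now stays at about 119 while the jaw follows, so pad is in about 3.5 mm. Another 35° or so.

Call:
send_rows(series="255 -0.035 -0.035 0.005 0; 255 -0.03 -0.043 0.005 0; 255 -0.03 -0.046 0.005 0; 255 -0.025 -0.049 0.005 0; 255 -0.02 -0.05 0.005 0; 255 -0.015 -0.05 0.005 0; 255 -0.01 -0.05 0 0; 255 0 0 0 0")

```text
time_s: 25.8
tcp_pos: [514.3, 118.8, 132.1]
ee_rot: [[0.977, -0.213, 0.001], [-0.212, -0.973, 0.09], [-0.018, -0.088, -0.996]]
force: [3.0, -1.2, 3.2]
grip_width: 21.6
```

```bash
python3 - <<'E'
from h import *
ring(5,2,129.5); c=snap('scene','c11'); jaw(c); jaw(snap('side','s11'))
E
```

```text
t 25.8 ang 179.78977904943824 rad 65.32336118284707 z 132.08434311746632 tiltz [ 0.001  0.09  -0.996] F [ 2.953 -1.23   3.163] w 21.61173471907934
255 -0.006 -0.054 0.031 0; 255 -0.004 -0.056 0.005 0
dark 83 cy pct [ 81.66   81.86   85.399 117.6   120.943] z [57.557 72.146 75.382]
light 177 cy pct [ 47.69   54.051  98.996 116.407 119.278] z [56.43  69.144 76.068]
wood 106 cy pct [126.334 127.944 137.883 148.692 149.527] z [55.219 57.112 59.312]
treeall 1395 cy pct [128.289 135.161 211.583 355.293 365.142] z [39.605 65.026 75.932]
dark 114 cy pct [ 88.748  90.771 103.561 120.404 120.953] z [60.203 72.084 77.818]
light 101 cy pct [ 39.296  43.301  91.863 116.552 119.035] z [56.078 69.859 77.674]
wood 106 cy pct [118.888 122.699 137.231 149.029 149.507] z [55.333 58.4   61.441]
treeall 1148 cy pct [119.691 132.24  212.783 341.852 353.431] z [36.536 65.014 77.428]
```

Pad pushed in by about 4.5 mm (4 to 6 by the angle). Release: only a partial opening, as the hub lies in the opening direction, then straight up.

Call:
send_rows(series="140 0 0 0 0; 140 0 0 0 0; 140 0 0 0 0; 140 0 0 0 0")

```text
time_s: 26.3
tcp_pos: [509.6, 118.8, 128.5]
ee_rot: [[0.977, -0.214, -0.01], [-0.212, -0.973, 0.091], [-0.029, -0.087, -0.996]]
force: [0.7, -0.4, 0.9]
grip_width: 38.2
```

```bash
python3 - <<'E'
from h import *
st()
E
```

```text
26.3 [509.65  118.829 128.511] [ 0.67  -0.389  0.895] [-0.046  0.063 -0.007] 38.16458717347469
[[ 0.977 -0.214 -0.01 ]
 [-0.212 -0.973  0.091]
 [-0.029 -0.087 -0.996]]
```

Call:
send_rows(series="140 0.04 0 0 0; 140 0 0 -0.1 0; 140 0 -0.02 -0.2 0; 140 0 -0.02 -0.3 0; 140 0 -0.03 -0.4 0; 140 0 -0.03 -0.4 0; 140 0 0 -0.2 0; 140 0 0 0 0; 140 0 0 0 0")

```text
time_s: 27.2
tcp_pos: [516.9, 112.3, 297.4]
ee_rot: [[0.977, -0.215, -0.013], [-0.213, -0.973, 0.091], [-0.032, -0.086, -0.996]]
force: [-0.1, -0.5, -0.3]
grip_width: 38.7
```

```bash
python3 - <<'E'
from h import *
st(); c=snap('wrist','w12');P=cloud(c);Z=P[...,2]
m=(Z>130)&(Z<146)&(abs(P[...,0]-580)<30)&(abs(P[...,1]-119)<30)
if m.sum()>50:
    print('hub',m.sum(),P[m].mean(0),cv2.minAreaRect(P[m][:,:2].astype(np.float32)))
    A=np.c_[P[m][:,:2]-P[m][:,:2].mean(0),np.ones(m.sum())]; print('slope',np.linalg.lstsq(A,P[m][:,2],rcond=None)[0])
s=snap('scene','c12'); jaw(s); Ps=cloud(s); mm=(Ps[...,2]>133)&(Ps[...,2]<144)&(abs(Ps[...,0]-580)<25)&(abs(Ps[...,1]-119)<25); print('hub scene',mm.sum(),Ps[mm].mean(0))
cv2.imwrite('pics/c12z.png',cv2.resize(s['color'][150:260,260:440,::-1],None,fx=4,fy=4,interpolation=cv2.INTER_CUBIC))
E
```

```text
27.2 [516.884 112.258 297.396] [-0.125 -0.522 -0.319] [-0.062 -0.026 -0.032] 38.704232679071275
[[ 0.977 -0.215 -0.013]
 [-0.213 -0.973  0.091]
 [-0.032 -0.086 -0.996]]
hub 1255 [578.503 119.226 137.655] ((578.8678588867188, 118.53571319580078), (29.98366355895996, 29.814266204833984), 2.6996777057647705)
slope [  0.031  -0.02  137.655]
dark 85 cy pct [ 81.358  81.717  85.149 118.778 125.262] z [56.606 71.755 75.811]
light 187 cy pct [ 48.172  54.622  98.365 116.898 118.698] z [55.931 69.529 75.605]
wood 109 cy pct [125.072 127.07  139.108 149.234 149.677] z [55.406 57.19  59.606]
treeall 1408 cy pct [127.37  134.756 211.11  355.199 364.411] z [38.903 64.74  75.504]
hub scene 123 [581.387 117.91  136.732]
```

View pics/c12z.png

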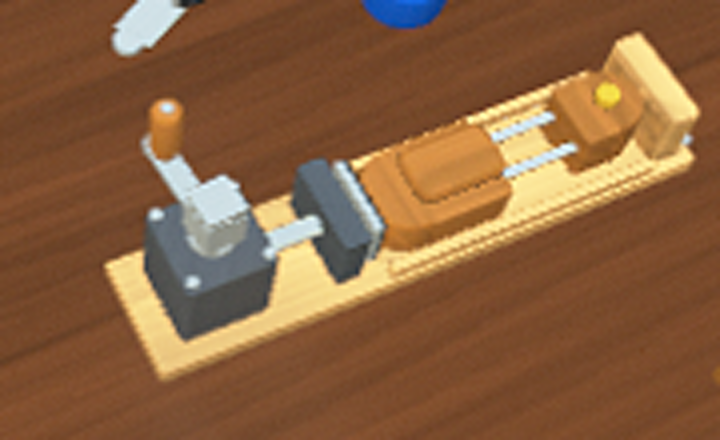

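View pics/w12.png

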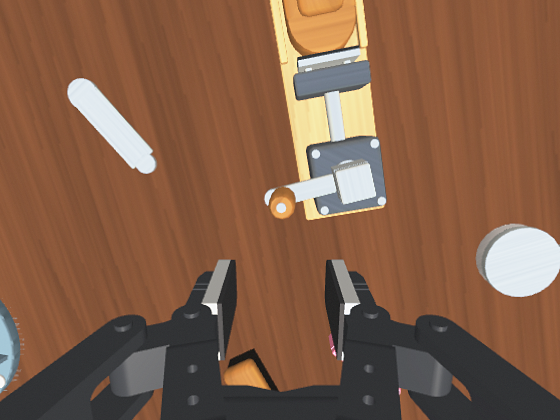

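```bash
python3 - <<'E'
from h import *
for t in ('w6','w12'):
    c=ld(t);P=cloud(c);b=np.radians(-2.2);q=P[...,:2]-C0
    cx=q@[np.cos(b),np.sin(b)];cy=q@[-np.sin(b),np.cos(b)];Z=P[...,2]
    for lo,hi in((-20,-12),(-12,12),(12,20)):
        m=(cx>lo)&(cx<hi)&(Z>67)&(Z<80)&(cy>40)&(cy<125); h,e=np.histogram(cy[m],np.arange(40,126,1)); i=np.nonzero(h)[0]; print(t,lo,'occupied',[int(e[k]) for k in i])
E
```

```text
w6 -20 occupied [49, 50, 51, 52, 53, 54, 55, 56, 57, 58, 59, 60, 61, 62, 63, 64, 65, 66, 67, 68, 69, 70, 71, 83, 84, 85, 86, 87, 88, 89, 90, 91, 92]
w6 -12 occupied [49, 50, 51, 52, 53, 54, 55, 56, 57, 58, 59, 60, 61, 62, 63, 64, 65, 66, 67, 68, 69, 70, 71, 83, 84, 85, 86, 87, 88, 89, 90, 91, 92]
w6 12 occupied [49, 50, 51, 52, 53, 54, 55, 56, 57, 58, 59, 60, 61, 62, 63, 64, 65, 66, 67, 68, 69, 70, 71, 83, 84, 85, 86, 87, 88, 89, 90, 91, 92]
w12 -20 occupied [84, 85, 86, 87, 88, 89, 90, 91, 92, 93, 94, 95, 96, 97, 98, 99, 100, 101, 102, 103, 104, 105, 106, 112, 113, 114, 115, 116, 117, 118, 119, 120, 121]
w12 -12 occupied [84, 85, 86, 87, 88, 89, 90, 91, 92, 93, 94, 95, 96, 97, 98, 99, 100, 101, 102, 103, 104, 105, 106, 112, 113, 114, 115, 116, 117, 118, 119, 120, 121]
w12 12 occupied [84, 85, 86, 87, 88, 89, 90, 91, 92, 93, 94, 95, 96, 97, 98, 99, 100, 101, 102, 103, 104, 105, 106, 112, 113, 114, 115, 116, 117, 118, 119, 120, 121]
```

The wrist view gives: jaw advanced 35 mm, pad face 29 mm, so the pad is in about 5.5–6 mm with its face at 121 (tree home). The crank is seated and the gripper is clear. Handing in.

```bash
python3 - <<'E'
from h import *
print(robot.hand_in()); st()
E
```

```text
the job is handed in; nothing more can be done
None
the job is handed in; nothing more can be done
```

The crank is fully home on the shaft and wound about 794° clockwise by its knob. The tree is squeezed against the heel stop, and I let go and handed in at about 27 s; no verdict was reported.

**Last checks that agreed:**
- **Crank:** the hub top is at about 137.7 mm (138 is fully home), and the crank is centred on the shaft and free of the gripper.
- **Tree:** the pad face is at 121 mm along the clamp, where the toe lies when the tree is against the heel stop.
- **Gripper:** it was about 140 mm above the knob, with no force on it.

**Checks that differed:**
- **Pad depth:** the wrist camera gave about 5.5–6 mm, the scene camera about 4.5 mm, and the angle turned about 5.6 mm. All are well above the 2.5 mm minimum and short of the stop.
- **Hub tilt:** the depth fit showed a slope of about 0.03–0.04 rad, against a limit of 0.12. It may be real slack on the shaft or calibration error.
- **Gripper tilt:** the gripper itself drifted to about 0.09 rad of tilt while winding.

I did not go near the brush, tin, applicator or shoehorn, but I did not measure their positions again before handing in.

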